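# Clear the tray and lay the chisels in it, edges to the red end

## Task

Clear the flowerpot, the oil tin and the fuse box lid out of the blue tool tray onto the cork mat, pot and tin standing upright and the lid lying flat. Then lay every chisel there is flat on the floor of the tray, side by side and lengthwise between the red and the white end, all with the cutting edge towards the red end, so that nobody reaches for a blade. Do not knock the flowerpot or tin over, and leave the drill and the wing nuts where they are.

Things in the scene. Friction and masses are not known exactly. Their poses are not given: they have to be found in the camera images.
- tray: Blue steel tool tray, fixed to the bench: 241 x 296 mm outside, 225 x 280 mm inside, floor top 4 mm and rim 14 mm above the bench, walls 8 mm thick. Origin under its centre at bench level; x along the 241 mm side (the direction in which the chisels are to lie), y along the 296 mm side, z up.
- red_bar: Red strip 8 x 280 x 2 mm on top of the tray's end wall at one end of the tray's x direction (116.5 mm from the tray's centre, at +x or at -x, it varies). Origin at its centre, on the rim; axes parallel to the tray's.
- white_bar: White strip, like the red one, on the opposite end wall.
- mat: Cork mat 260 x 120 mm, 3 mm thick, fixed to the bench at the robot's right. Origin under its centre; x along the 260 mm side, y along the 120 mm side, z up.
- pot_centre (a point): Small green ceramic flowerpot, empty, standing upright in the tray at the start: 68 mm high, 46 mm across at the foot, 54 mm under the rim band; the rim band, its upper 24 mm, is a straight collar 62 mm across; wall 5 mm. This point is on its axis, half-way up (34 mm above its foot); z up its axis.
- fuse_lid_centre (a point): Black plastic fuse box lid, a flat block 100 (x) x 55 (y) x 28 mm (z) with four grey marks on top, lying in the tray at the start. This point is its centre, 14 mm above its underside.
- tin_centre (a point): Closed yellow oil tin with a white band, a cylinder 52 mm across and 84 mm high, standing upright in the tray at the start. This point is on its axis, half-way up (42 mm above its foot).
- chisel1_handle (a point): Wood chisel (3 to 5 are there), lying flat on the bench at the robot's left: 170 mm long, orange rectangular handle 91 x 24 x 20 mm (length, width, height), black band near its butt, steel blade 79 x 18 x 5 mm. This point is the handle's centre, 10 mm above its underside; x points along the chisel to the cutting edge, 124.5 mm away (the butt is 45.5 mm the other way), y across, z up.
- chisel2_handle (a point): Wood chisel (3 to 5 are there), lying flat on the bench at the robot's left: 170 mm long, orange rectangular handle 91 x 24 x 20 mm (length, width, height), black band near its butt, steel blade 79 x 18 x 5 mm. This point is the handle's centre, 10 mm above its underside; x points along the chisel to the cutting edge, 124.5 mm away (the butt is 45.5 mm the other way), y across, z up.
- chisel3_handle (a point): Wood chisel (3 to 5 are there), lying flat on the bench at the robot's left: 170 mm long, orange rectangular handle 91 x 24 x 20 mm (length, width, height), black band near its butt, steel blade 79 x 18 x 5 mm. This point is the handle's centre, 10 mm above its underside; x points along the chisel to the cutting edge, 124.5 mm away (the butt is 45.5 mm the other way), y across, z up.
- chisel4_handle (a point): Wood chisel (3 to 5 are there), lying flat on the bench at the robot's left: 170 mm long, orange rectangular handle 91 x 24 x 20 mm (length, width, height), black band near its butt, steel blade 79 x 18 x 5 mm. This point is the handle's centre, 10 mm above its underside; x points along the chisel to the cutting edge, 124.5 mm away (the butt is 45.5 mm the other way), y across, z up.
- chisel5_handle (a point): Wood chisel (3 to 5 are there), lying flat on the bench at the robot's left: 170 mm long, orange rectangular handle 91 x 24 x 20 mm (length, width, height), black band near its butt, steel blade 79 x 18 x 5 mm. This point is the handle's centre, 10 mm above its underside; x points along the chisel to the cutting edge, 124.5 mm away (the butt is 45.5 mm the other way), y across, z up.
- drill: Yellow cordless drill with a black battery, lying on its side beyond the work, about 175 x 225 x 60 mm with its bit. Bystander. Origin under its motor housing.
- wingnut_a: Large steel wing nut, 50 mm across and 27 mm high, lying beyond the tray. Bystander. Origin under its centre.
- wingnut_b: Large steel wing nut, 50 mm across and 27 mm high, lying beyond the tray. Bystander. Origin under its centre.

How it is judged:
By the outcome, as a careful person would: the job done as asked, in the order asked, and still so for the second after the job is handed in, with the robot touching nothing.
Of chisel1, chisel2, chisel3, chisel4, chisel5 only 3 to 5 are there at a start; the rules pass over those that are not, and their reading is None.
At some moment in a run one of chisel1, chisel2, chisel3, chisel4, chisel5 may be knocked a few centimetres aside while the robot is not near it.
It also fails if it takes over 210 s, if anything falls off the work surface, if the arm or the gripper's body presses on something with over 40 N, if the wrist force passes 120 N, or if a joint passes its speed limit or range.

## Robot

A 7-joint arm with a two-finger parallel gripper is mounted at the origin on the work surface. World frame = base frame: x ahead of the robot, y to its left, z up, the work surface at z = 0. Lengths are in m, angles in rad, forces in N, time in s.
With the tool pointing down it reaches from about 0.425 to 0.875 m from the base axis. Payload 4.7 kg.
Tool frame: the origin (TCP) lies at the very end of the fingers, on their centre line; the grasp point (between the pads) lies behind it (ctrl.tcp_to_grasp is the y of the grasp point in the tool frame, in m); y points along the fingers, x is the direction in which the jaws open and shut, and the axes are right-handed (so a half turn about y gives the same grasp; the last joint's range is limited). The gripper opens to 87 mm and grips with 3 to 60 N. Pads are 19 mm wide; open, the fingers measure 117 mm over their backs; the gripper's body (75 mm by 190 mm) begins 51 mm behind the grasp point.
Start: joints at [-1.144, 0.321, -0.07, 1.45, 0.023, 1.371, -0.057], TCP at [0.261, 0.595, 0.223] pointing down, gripper open.
Joint ranges: [-2.86, 2.86], [-0.3, 2.09], [-1.38, 1.24], [0.06, 2.45], [-1.56, 4.7], [0.09, 2.05], [-2.69, 2.69]. Speed limits (rad/s): [2.57, 2.57, 3.14, 3.14, 3.14, 3.14, 3.14].

## Interface

Orientations are given as a rotation vector (axis times angle).
In Python, from bench import ctrl, get_image, workorder gives the robot as it stands.
- The arm moves only by the tool drive_tool, never from a script. Its argument "increments" is text: rows parted by semicolons, each of 5 numbers parted by spaces: the shift along the tool's x, y, z in mm, then the turn about the tool's y in degrees, then the closure in counts, from 0 (fully open) to 255 (shut). In form: tx ty tz yaw fingers; .... A call has 1 to 20 rows; each row shifts and turns the commanded pose from where the row before left it, along the tool's axes as they then stand; what a row does not reach is not made up. A row lasts 1/8 s, in which the tool goes at most 62.5 mm and 10.7 degrees, less where a joint would pass 70% of its speed; a pose out of reach is approached as far as the arm can. A call is refused whole if a number of a shift passes 62.5 or a number of a turn 10.7, either way. A call with a gripper value outside its range is refused whole. The fingers move at their own pace and stop on an object; "squeeze" is the grip in N (left out, the last holds). Time passes only in rows, so rows that do not move let the fingers close. It gives the time, the measured TCP pose, the force and the opening at its end, in the units of the state.
- ctrl.get_state(): the state, without advancing time (a new reading comes with each control period).
- get_image(name): name is "side" or "top"; returns a dict with "img" (480x640x3 uint8, red, green, blue), "mtx" (3x3 intrinsics, pixels), "camera_from_world" (4x4, takes a point from world to camera coordinates). Camera axes: x right, y up, looking along -z (the intrinsics and any distortion apply to the point x, -y, -z); pixel columns grow to the right and rows downward; lengths in m; the calibration is good to about 2 mm. A picture is of the moment at which its call begins. There is no depth.
- workorder.close_job(): hands the job in, once; it reports no verdict.
The state is a dict: "time": time; "joint_positions": joint angles; "qd": joint speeds; "joint_torque": joint torques, N m; "position": TCP position; "tool_rot": TCP orientation; "ft_force": force on the tool from outside, world axes, zero at the start; "torque": the same for the moment, N m; "grip_width": opening from 0.0 (shut) to 1.0 (fully open).
Only numpy, scipy, OpenCV 4.12 (cv2) and the standard library are available. Lean on these libraries where they do the work, as an engineer would, in place of code of your own. Each camera call takes 0.05 s, during which the arm holds its last target.

## Working session

There is one attempt and no reset: what is moved stays moved. The work goes in short steps, Python scripts to look and compute and a tool call to move; the robot and the scene stay as the last step left them, time stands still between calls to the robot, and variables do not carry over. Pictures are saved under pics/ and viewed, and the job is handed in when it is done.

Besides the shell and the picture viewer there is one more tool, called after "Call:" as name(argument=value, ...) on one line, values as JSON. drive_tool: Moves the arm, as the interface text tells. Its arguments: {"type":"object","properties":{"increments":{"type":"string"},"squeeze":{"type":"number"}},"required":["increments"]}

```bash
mkdir -p pics; ls
python3 - <<'E'
from bench import ctrl,get_image,workorder
import cv2
print(ctrl.get_state()); print(ctrl.tcp_to_grasp)
for n in("top","side"):
    d=get_image(n); cv2.imwrite(f"pics/{n}0.png",d["img"][:,:,::-1]); print(n,d["mtx"],d["camera_from_world"],[k for k in d])
E
```

```text
pics
{'time': 0.0, 'joint_positions': array([-1.14384575,  0.32185492, -0.07009452,  1.45168223,  0.02263027,
        1.37075515, -0.05689805]), 'qd': array([-0.00085937, -0.00029815, -0.00063588, -0.00037996,  0.00046142,
       -0.00020545,  0.00122137]), 'joint_torque': array([ 6.15458430e-05, -4.91287315e+01, -4.03723642e-01, -3.12531531e+01,
       -6.38803001e-02,  4.33986972e-02,  1.63577861e-04]), 'position': array([0.26062595, 0.59486818, 0.22143722]), 'tool_rot': array([-1.37784334, -0.89887001,  0.9013874 ]), 'ft_force': array([-0.84225766, -0.03946497,  0.22324852]), 'torque': array([ 0.01997465, -0.01303986, -0.04375614]), 'grip_width': 0.999925930943614}
-0.0187
top [[453.09231377   0.         317.43466721]
 [  0.         453.09231377 232.54349024]
 [  0.           0.           1.        ]] [[-0.07099735 -0.99747035 -0.00350329  0.06088644]
 [ 0.97346725 -0.07005396  0.21783931 -0.61696762]
 [-0.21753367  0.01205568  0.97597836 -0.89547485]
 [ 0.          0.          0.          1.        ]] ['img', 'mtx', 'camera_from_world']
side [[575.52975731   0.         318.6068487 ]
 [  0.         575.52975731 233.50241974]
 [  0.           0.           1.        ]] [[ 0.90568385 -0.42379789  0.01149392 -0.55259781]
 [ 0.24062026  0.53616482  0.80909158 -0.21060997]
 [-0.34905394 -0.73001551  0.58757018 -0.99728811]
 [ 0.          0.          0.          1.        ]] ['img', 'mtx', 'camera_from_world']
```

View pics/top0.png

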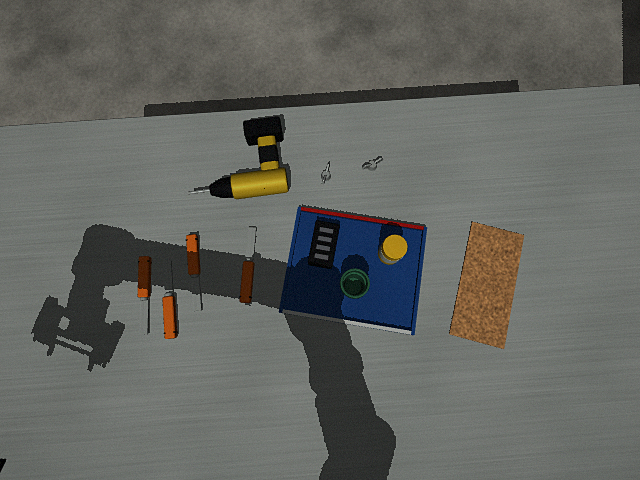

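View pics/side0.png

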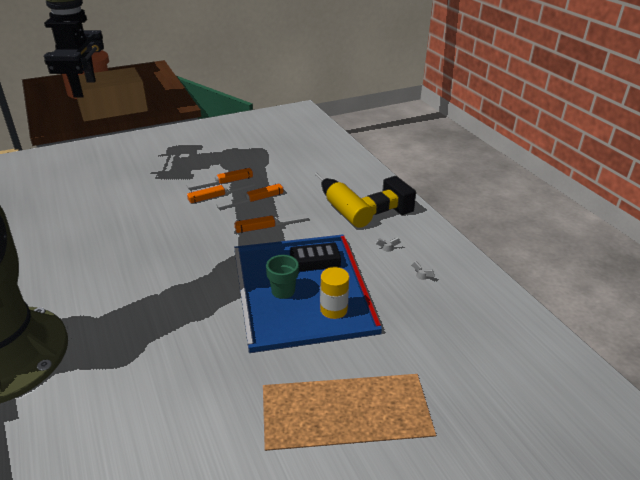

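```bash
cat > h.py <<'E'
import numpy as np, cv2
from bench import ctrl,get_image,workorder
from scipy.spatial.transform import Rotation as R
def proj(d,P):
    P=np.atleast_2d(P); T=d["camera_from_world"]; c=P@T[:3,:3].T+T[:3,3]
    c=c*[1,-1,-1]; p=c@d["mtx"].T; return p[:,:2]/p[:,2:]
def back(d,uv,z):
    uv=np.atleast_2d(uv).astype(float); T=d["camera_from_world"]; Rm=T[:3,:3]; t=T[:3,3]
    r=np.c_[uv,np.ones(len(uv))]@np.linalg.inv(d["mtx"]).T*[1,-1,-1]
    w=r@Rm; o=-Rm.T@t; s=(z-o[2])/w[:,2]; return o+w*s[:,None]
def crop(d,x0,y0,w,h,name,s=4):
    cv2.imwrite(f"pics/{name}.png",cv2.resize(d["img"][y0:y0+h,x0:x0+w,::-1],None,fx=s,fy=s,interpolation=cv2.INTER_CUBIC))
def masks(d):
    hsv=cv2.cvtColor(d["img"],cv2.COLOR_RGB2HSV); 
    return hsv
def st():
    s=ctrl.get_state(); 
    Rm=R.from_rotvec(s["tool_rot"]).as_matrix()
    print("t",round(s["time"],2),"tcp",np.round(s["position"]*1000,1),"toolx",np.round(Rm[:,0],3),"y",np.round(Rm[:,1],3),"F",np.round(s["ft_force"],1),"w",round(s["grip_width"],3),"q",np.round(s["joint_positions"],2))
    return s,Rm
E
python3 - <<'E'
from h import *
d=get_image("top"); np.save("pics/t0.npy",d["img"])
crop(d,120,215,180,140,"c1"); crop(d,270,195,170,150,"c2")
s=get_image("side"); crop(s,180,155,180,100,"s1"); crop(s,225,225,180,130,"s2")
st()
E
```

```text
t 0.2 tcp [260.7 595.1 221.9] toolx [ 0.401  0.916 -0.001] y [-0.    -0.001 -1.   ] F [-0.2  0.3 -0.7] w 0.999 q [-1.14  0.32 -0.07  1.45  0.02  1.37 -0.06]
```

View pics/c1.png

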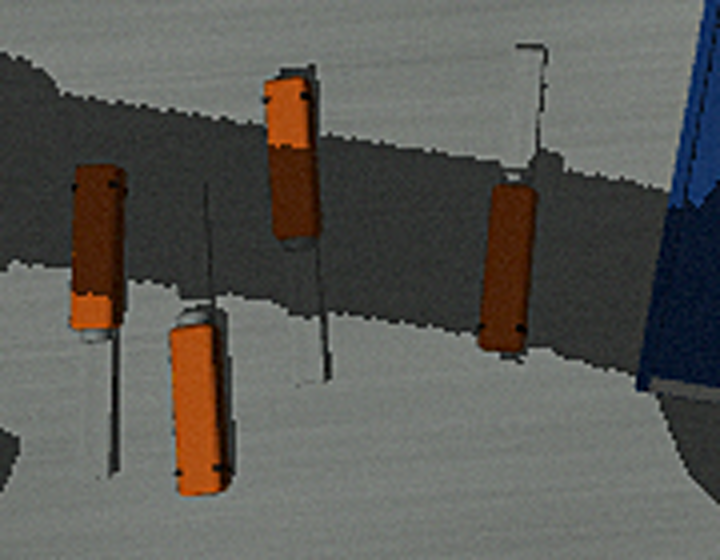

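View pics/c2.png

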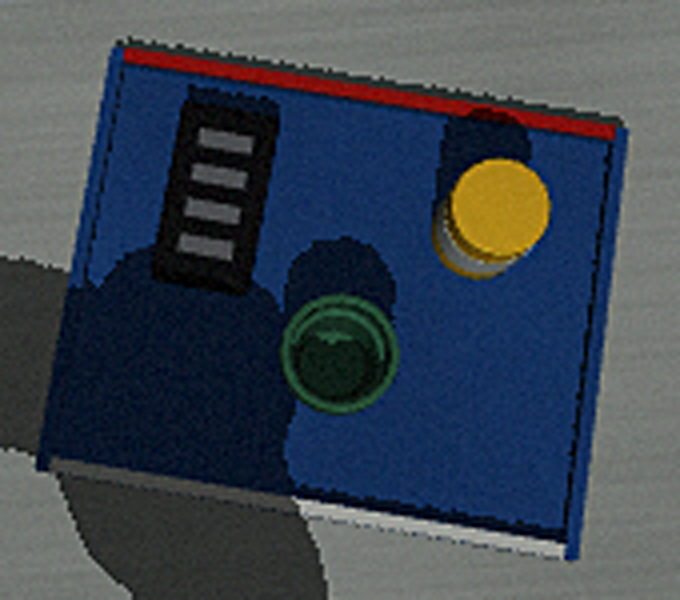

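View pics/s1.png

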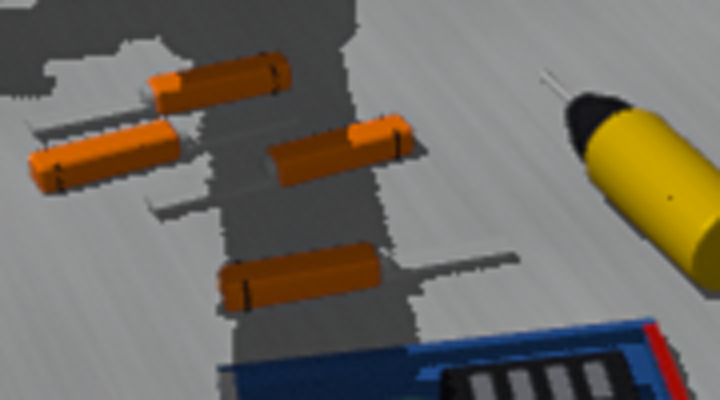

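View pics/s2.png

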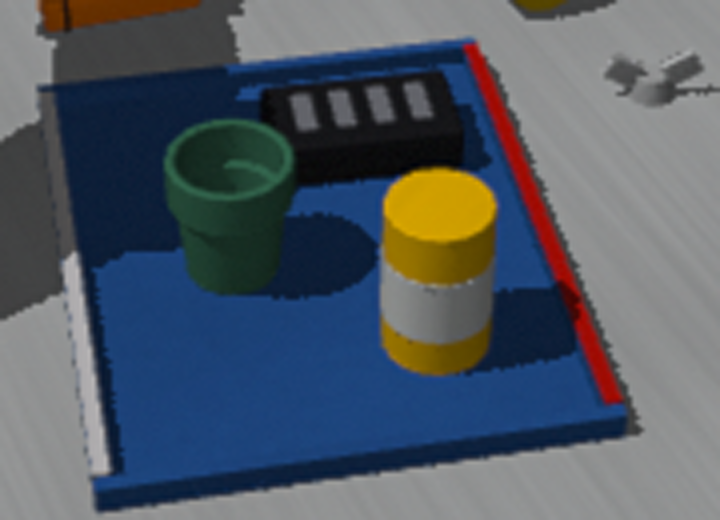

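```bash
cat >> h.py <<'E'
from scipy.optimize import minimize, least_squares
S=4
def box(x,y,th,l,w,z0,z1,cx=0):
    c,s=np.cos(th),np.sin(th); P=[]
    for a in(-l/2,l/2):
        for b in(-w/2,w/2):
            for z in(z0,z1): P.append([x+c*(a+cx)-s*b,y+s*(a+cx)+c*b,z])
    return np.array(P)
def rings(x,y,rz):
    t=np.linspace(0,2*np.pi,48,endpoint=False)
    return np.concatenate([np.c_[x+r*np.cos(t),y+r*np.sin(t),0*t+z] for r,z in rz])
def fit(views,hullfun,p0,steps):
    """views: list of (d,mask bool). minimise xor of silhouette"""
    data=[]
    for d,m in views:
        v,u=np.nonzero(m); x0,y0=u.min()-12,v.min()-12; x1,y1=u.max()+12,v.max()+12
        M=np.kron(m[y0:y1,x0:x1].astype(np.uint8),np.ones((S,S),np.uint8)); data.append((d,M,x0,y0))
    def f(p):
        P=hullfun(p); e=0
        for d,M,x0,y0 in data:
            uv=proj(d,P); q=((uv+0.5-[x0,y0])*S-0.5)
            h=cv2.convexHull(q.astype(np.float32))
            im=np.zeros_like(M); cv2.fillPoly(im,[np.round(h*16).astype(np.int32)],1,shift=4)
            e+=np.count_nonzero(im!=M)/M.sum() if False else np.count_nonzero(im!=M)/S/S
        return e
    p0=np.array(p0,float); best=None
    for k in range(2):
        sim=np.vstack([p0]+[p0+np.eye(len(p0))[i]*steps[i]/(1+2*k) for i in range(len(p0))])
        r=minimize(f,p0,method="Nelder-Mead",options=dict(initial_simplex=sim,xatol=1e-5,fatol=.01,maxiter=400)); p0=r.x
    return r.x,r.fun
def hmask(d,lo,hi):
    return cv2.inRange(cv2.cvtColor(d["img"],cv2.COLOR_RGB2HSV),lo,hi)
def comps(m,amin):
    n,l,s,c=cv2.connectedComponentsWithStats(m); return [(l==i,c[i],s[i]) for i in range(1,n) if s[i][4]>=amin]
E
python3 - <<'E'
from h import *
for n in("top","side"):
    d=get_image(n); T=d["camera_from_world"]; print(n,-T[:3,:3].T@T[:3,3])
    o=hmask(d,(4,170,60),(14,255,255)); o=cv2.morphologyEx(o,cv2.MORPH_CLOSE,np.ones((5,5)))
    print("orange",[(np.round(c),s[4],np.round(back(d,c,.012)[0],3)) for m,c,s in comps(o,40)])
    o=hmask(d,(20,150,60),(30,255,255)); print("yel",[(np.round(c),s[4]) for m,c,s in comps(o,40)])
    o=hmask(d,(65,80,10),(90,255,255)); print("green",[(np.round(c),s) for m,c,s in comps(o,40)])
    o=hmask(d,(0,170,60),(3,255,255)); print("red",[(np.round(c),s[4]) for m,c,s in comps(o,40)])
    # brown mat
    o=hmask(d,(9,60,80),(18,200,255));o=cv2.morphologyEx(o,cv2.MORPH_CLOSE,np.ones((5,5)))
    print("mat",[(np.round(c),s,cv2.boxPoints(cv2.minAreaRect(np.argwhere(m)[:,::-1].astype(np.float32))).round(1).tolist()) for m,c,s in comps(o,1500)])
# tray from top corners
d=get_image("top")
uv=np.array([[116,42],[628,125],[575,560],[38,468]])/4+[270,195]-.4
W=back(d,uv,.014); print(W.round(4)); 
print([np.linalg.norm(W[i]-W[(i+1)%4]).round(4) for i in range(4)])
E
```

```text
top [0.41012461 0.02830696 1.00857717]
orange [(array([192., 254.]), np.int32(399), array([0.604, 0.299, 0.012])), (array([143., 276.]), np.int32(403), array([0.561, 0.408, 0.012])), (array([246., 281.]), np.int32(404), array([0.533, 0.181, 0.012])), (array([168., 317.]), np.int32(441), array([0.468, 0.351, 0.012]))]
yel [(array([266., 141.]), np.int32(163)), (array([260., 182.]), np.int32(1497)), (array([394., 247.]), np.int32(513))]
green [(array([354., 283.]), array([340, 268,  30,  31, 652], dtype=int32))]
red [(array([344., 215.]), np.int32(299)), (array([411., 226.]), np.int32(85))]
mat [(array([487., 285.]), array([ 449,  222,   75,  127, 6383], dtype=int32), [[447.70001220703125, 337.20001220703125], [471.3999938964844, 221.3000030517578], [527.2999877929688, 232.6999969482422], [503.70001220703125, 348.5]])]
side [ 0.2030486  -0.84930392  0.76273102]
orange [(array([99., 61.]), np.int32(242), array([0.365, 1.416, 0.012])), (array([168.,  77.]), np.int32(128), array([0.563, 1.153, 0.012])), (array([67., 86.]), np.int32(104), array([0.233, 1.204, 0.012])), (array([220., 185.])
[... 269 characters left out ...]
ray([334., 281.]), np.int32(695)), (array([333., 313.]), np.int32(185))]
green [(array([214., 100.]), array([ 178,   77,   74,   41, 1302], dtype=int32)), (array([282., 275.]), array([ 266,  255,   34,   43, 1137], dtype=int32))]
red [(array([362., 283.]), np.int32(293))]
mat [(array([345., 411.]), array([  263,   374,   173,    77, 10636], dtype=int32), [[258.8999938964844, 384.79998779296875], [429.8999938964844, 370.5], [435.29998779296875, 435.8999938964844], [264.29998779296875, 450.1000061035156]])]
[[ 0.6988  0.0543  0.014 ]
 [ 0.6296 -0.2306  0.014 ]
 [ 0.3939 -0.1728  0.014 ]
 [ 0.4628  0.1113  0.014 ]]
[np.float64(0.2932), np.float64(0.2427), np.float64(0.2923), np.float64(0.2428)]
```

```bash
cat >> h.py <<'E'
def omasks(d):
    o=hmask(d,(4,170,60),(14,255,255)); o=cv2.morphologyEx(o,cv2.MORPH_CLOSE,np.ones((5,5))); return comps(o,40)
HB=lambda p: box(p[0],p[1],p[2],.091,.024,0,.020)
def chisels(views=("top",),z=0.0):
    out=[]
    d=get_image("top")
    for m,c,s in omasks(d):
        w=back(d,c,.012)[0]
        pts=back(d,np.argwhere(m)[:,::-1],.012)[:,:2]; q=pts-pts.mean(0); 
        v=np.linalg.svd(q,full_matrices=False)[2][0]; 
        p,e=fit([(d,m)],lambda p: box(p[0],p[1],p[2],.091,.024,z,z+.020),[w[0],w[1],np.arctan2(v[1],v[0])],[.006,.006,.1])
        out.append((p,e,s[4]))
    return out
E
python3 - <<'E'
from h import *
for p,e,a in chisels(): print("chisel",np.round(p[:2],4),np.degrees(p[2]).round(1),"err",round(e,1),a)
D={n:get_image(n) for n in("top","side")}
V=[]
for n in D:
    o=hmask(D[n],(9,60,80),(18,200,255));o=cv2.morphologyEx(o,cv2.MORPH_CLOSE,np.ones((5,5))); V.append((D[n],comps(o,1500)[0][0]))
M=lambda p: box(p[0],p[1],p[2],.26,.12,0,.003)
for v in(V,V[:1],V[1:]): print("mat",fit(v,M,[.52,-.37,-.3],[.01,.01,.1]))
V=[(D[n],max(comps(hmask(D[n],(65,80,10),(90,255,255)),400),key=lambda t:t[1][1])[0]) for n in D]
def fill(m): 
    c,_=cv2.findContours(m.astype(np.uint8),0,2); h=np.zeros(m.shape,np.uint8); cv2.drawContours(h,[cv2.convexHull(np.vstack(c))],-1,1,-1); return h>0
V=[(d,fill(m)) for d,m in V]
Pt=lambda p: rings(p[0],p[1],[(.023,.004),(.027,.048),(.031,.048),(.031,.072)])
for v in(V,V[:1],V[1:]): print("pot",fit(v,Pt,[.5,-.07],[.01,.01]))
# tin: from yellow top disc etc
V=[]
for n in D:
    m=hmask(D[n],(20,150,60),(30,255,255)); cs=[c for c in comps(m,30) if c[1][0]>300 and c[1][1]>225 and c[1][0]<420]
    V.append((D[n],fill(np.any([c[0] for c in cs],axis=0)))); print([c[2] for c in cs])
Tn=lambda p: rings(p[0],p[1],[(.026,.004),(.026,.088)])
for v in(V,V[:1],V[1:]): print("tin",fit(v,Tn,[.57,-.13],[.01,.01]))
d=D["top"]
uv=np.array([[187,97],[280,110],[250,297],[153,280]])/4+[270,195]-.4
W=back(d,uv,.03); print("lid",W.round(4),W.mean(0)); print([np.linalg.norm(W[i]-W[(i+1)%4]).round(4) for i in range(4)])
E
```

```text
chisel [0.6054 0.299 ] -173.4 err 156.6 391
chisel [0.5627 0.4076] 181.5 err 199.1 404
chisel [0.5355 0.1805] 176.0 err 124.6 398
chisel [0.4683 0.3512] -176.8 err 168.9 441
mat (array([ 0.49319901, -0.35065698, -0.33777325]), np.float64(277.5625))
mat (array([ 0.49291914, -0.35166919, -0.33254412]), np.float64(106.125))
mat (array([ 0.49313185, -0.3501628 , -0.33769515]), np.float64(115.3125))
pot (array([ 0.50799564, -0.05212133]), np.float64(89.125))
pot (array([ 0.50806138, -0.05212467]), np.float64(33.8125))
pot (array([ 0.50868197, -0.05050663]), np.float64(48.125))
[array([382, 235,  26,  26, 514], dtype=int32)]
[array([321, 267,  28,  29, 695], dtype=int32), array([321, 306,  27,  12, 183], dtype=int32)]
tin (array([ 0.57560818, -0.14012307]), np.float64(235.25))
tin (array([ 0.57625647, -0.14149922]), np.float64(155.875))
tin (array([ 0.57678841, -0.13867671]), np.float64(66.5625))
lid [[ 0.6596  0.0164  0.03  ]
 [ 0.6484 -0.0346  0.03  ]
 [ 0.5453 -0.0098  0.03  ]
 [ 0.5584  0.0421  0.03  ]] [0.60291844 0.00351558 0.03      ]
[np.float64(0.0523), np.float64(0.1061), np.float64(0.0536), np.float64(0.1045)]
```

```bash
cat >> h.py <<'E'
def go(*wps):
    """wps: (x,y,z mm, heading deg). prints yaw first, then shift in the turned tool axes"""
    s,Rm=st(); p=s["position"]*1000; h=np.degrees(np.arctan2(Rm[1,0],Rm[0,0])); print("heading",round(h,1))
    for x,y,z,H in wps:
        yaw=-(H-h); c,sn=np.cos(np.radians(H)),np.sin(np.radians(H))
        dx,dy,dz=x-p[0],y-p[1],z-p[2]
        t=np.array([c*dx+sn*dy,-dz,-sn*dx+c*dy]); n=np.abs(t).max()/60
        print("to",(x,y,z,H),"yaw",round(yaw,1),"shift",t.round(1),"rows>=",int(np.ceil(n)),"per",(t/np.ceil(n)).round(1))
        p=np.array([x,y,z]);h=H
E
python3 - <<'E'
from h import *
go((575.5,-140,170,70.8),(575.5,-140,38,70.8),(575.5,-140,140,70.8),(592,-355.6,140,70.8),(592,-355.6,38,70.8))
E
```

```text
t 0.5 tcp [260.8 595.4 222.6] toolx [0.401 0.916 0.   ] y [ 0. -0. -1.] F [-0.4  0.3  0.1] w 1.0 q [-1.14  0.32 -0.07  1.45  0.02  1.37 -0.06]
heading 66.4
to (575.5, -140, 170, 70.8) yaw -4.4 shift [-591.    52.6 -539.1] rows>= 10 per [-59.1   5.3 -53.9]
to (575.5, -140, 38, 70.8) yaw -0.0 shift [  0. 132.   0.] rows>= 3 per [ 0. 44.  0.]
to (575.5, -140, 140, 70.8) yaw -0.0 shift [   0. -102.    0.] rows>= 2 per [  0. -51.   0.]
to (592, -355.6, 140, 70.8) yaw -0.0 shift [-198.2   -0.   -86.5] rows>= 4 per [-49.5  -0.  -21.6]
to (592, -355.6, 38, 70.8) yaw -0.0 shift [  0. 102.   0.] rows>= 2 per [ 0. 51.  0.]
```

Call:
drive_tool(increments="0 0 0 -4.4 0; -31 2 -28 0 0; -31 3 -28 0 0; -31 3 -28 0 0; -31 3 -28 0 0; -31 3 -28 0 0; -31 3 -28 0 0; -31 3 -28 0 0; -31 3 -28 0 0; -31 3 -28 0 0; -31 3 -28 0 0; -31 3 -28 0 0; -31 3 -28 0 0; -31 3 -28 0 0; -31 3 -28 0 0; -31 3 -28 0 0; -31 3 -28 0 0; -31 3 -28 0 0; -31 2 -28 0 0; -31 0 -28 0 0", squeeze=20)

```text
time: 3.0
position: [0.5693, -0.1371, 0.1706]
tool_rot: [-1.349, -0.959, 0.958]
ft_force: [0.5, 0.9, 1.0]
grip_width: 1.001
```

Run:
```python
from h import *
go((575.5,-140,140,70.8),(575.5,-140,38,70.8))
```

```text
t 3.0 tcp [ 569.3 -137.1  170.6] toolx [0.329 0.944 0.   ] y [ 0.  0. -1.] F [0.5 0.9 1. ] w 1.001 q [-0.31  0.24  0.58  1.71 -0.14  1.24  1.54]
heading 70.8
to (575.5, -140, 140, 70.8) yaw -0.0 shift [-0.7 30.6 -6.8] rows>= 1 per [-0.7 30.6 -6.8]
to (575.5, -140, 38, 70.8) yaw -0.0 shift [  0. 102.   0.] rows>= 2 per [ 0. 51.  0.]
```

Call:
drive_tool(increments="-1 30 -7 0 0; 0 35 0 0 0; 0 35 0 0 0; 0 32 0 0 0; 0 0 0 0 0; 0 0 0 0 150; 0 0 0 0 150; 0 0 0 0 150; 0 0 0 0 150; 0 0 0 0 150; 0 0 0 0 150", squeeze=20)

```text
time: 4.38
position: [0.5753, -0.1399, 0.0391]
tool_rot: [-1.351, -0.958, 0.958]
ft_force: [-0.6, -1.1, 4.7]
grip_width: 0.593
```

Run:
```python
from h import *
st()
crop(get_image("side"),180,150,300,260,"s3",2)
```

```text
t 4.38 tcp [ 575.3 -139.9   39.1] toolx [ 0.33   0.944 -0.   ] y [ 0.001 -0.    -1.   ] F [-0.6 -1.1  4.7] w 0.593 q [-0.26  0.39  0.55  1.81 -0.24  1.    1.61]
```

View pics/s3.png

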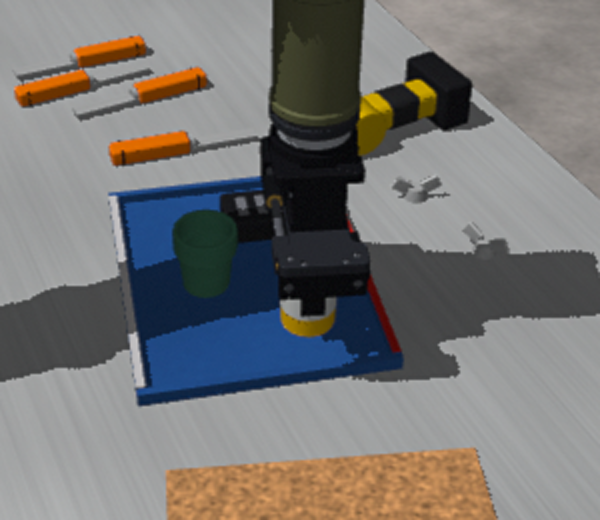

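Call:
drive_tool(increments="0 -15 0 0 150; 0 -28 0 0 150; 0 -28 0 0 150; 0 -20 0 0 150; 0 0 0 0 150; -12 0 -5 0 150; -22 0 -10 0 150; -26 0 -11 0 150; -26 0 -11 0 150; -26 0 -11 0 150; -26 0 -11 0 150; -26 0 -11 0 150; -22 0 -10 0 150; -12 0 -6 0 150; 0 0 0 0 150; 0 0 0 0 150")

```text
time: 6.42
position: [0.5912, -0.3533, 0.129]
tool_rot: [-1.348, -0.959, 0.959]
ft_force: [-0.0, 0.3, -2.3]
grip_width: 0.59
```

Run:
```python
from h import *
go((592,-355.6,38,70.8))
```

```text
t 6.42 tcp [ 591.2 -353.3  129. ] toolx [0.329 0.944 0.001] y [-0.001  0.001 -1.   ] F [-0.   0.3 -2.3] w 0.59 q [ 0.05  0.51  0.62  1.48 -0.31  1.25  1.95]
heading 70.8
to (592, -355.6, 38, 70.8) yaw 0.0 shift [-1.9 91.  -1.5] rows>= 2 per [-1.  45.5 -0.7]
```

Call:
drive_tool(increments="-2 25 -2 0 150; 0 25 0 0 150; 0 20 0 0 150; 0 12 0 0 150; 0 6 0 0 150; 0 2 0 0 150; 0 0.5 0 0 150; 0 0 0 0 150; 0 0 0 0 80; 0 0 0 0 20; 0 0 0 0 0; 0 0 0 0 0; 0 -10 0 0 0; 0 -25 0 0 0; 0 -35 0 0 0; 0 -25 0 0 0")

```text
time: 8.43
position: [0.5928, -0.3577, 0.1367]
tool_rot: [-1.352, -0.959, 0.958]
ft_force: [-0.0, -0.2, 0.4]
grip_width: 0.994
```

Run:
```python
from h import *
go((508,-51.5,150,70.8),(508,-51.5,42,70.8),(508,-51.5,140,70.8),(521.7,-384,140,70.8),(521.7,-384,41,70.8))
crop(get_image("side"),180,200,300,260,"s4",2)
```

```text
t 8.43 tcp [ 592.8 -357.7  136.7] toolx [ 0.33   0.944 -0.   ] y [ 0.002 -0.001 -1.   ] F [-0.  -0.2  0.4] w 0.994 q [ 0.06  0.51  0.62  1.46 -0.31  1.26  1.95]
heading 70.7
to (508, -51.5, 150, 70.8) yaw -0.1 shift [261.3 -13.3 180.8] rows>= 5 per [52.3 -2.7 36.2]
to (508, -51.5, 42, 70.8) yaw -0.0 shift [  0. 108.   0.] rows>= 2 per [ 0. 54.  0.]
to (508, -51.5, 140, 70.8) yaw -0.0 shift [  0. -98.   0.] rows>= 2 per [  0. -49.   0.]
to (521.7, -384, 140, 70.8) yaw -0.0 shift [-309.5   -0.  -122.3] rows>= 6 per [-51.6  -0.  -20.4]
to (521.7, -384, 41, 70.8) yaw -0.0 shift [ 0. 99.  0.] rows>= 2 per [ 0.  49.5  0. ]
```

View pics/s4.png

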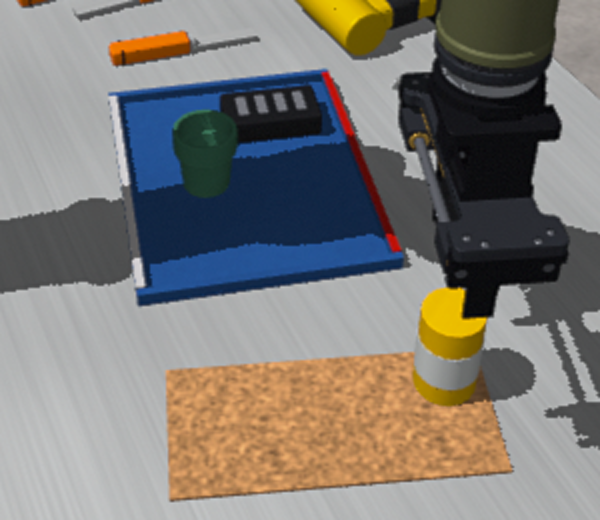

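Call:
drive_tool(increments="12 -1 8 0 0; 26 -2 18 0 0; 32 -2 22 0 0; 32 -2 22 0 0; 32 -2 22 0 0; 32 -2 22 0 0; 32 -2 22 0 0; 32 0 22 0 0; 20 0 14 0 0; 11 0 9 0 0; 0 0 0 0 0; 0 0 0 0 0")

```text
time: 9.98
position: [0.5074, -0.0522, 0.1469]
tool_rot: [-1.351, -0.957, 0.958]
ft_force: [-0.2, 0.9, -0.0]
grip_width: 0.998
```

Run:
```python
from h import *
go((508,-51.5,42,70.8))
```

```text
t 9.97 tcp [507.4 -52.2 146.9] toolx [ 0.331  0.944 -0.001] y [-0.    -0.001 -1.   ] F [-0.2  0.9 -0. ] w 0.998 q [-0.45  0.07  0.53  1.91 -0.04  1.17  1.32]
heading 70.7
to (508, -51.5, 42, 70.8) yaw -0.1 shift [  0.8 104.9  -0.3] rows>= 2 per [ 0.4 52.5 -0.2]
```

Call:
drive_tool(increments="1 30 0 0 0; 0 30 0 0 0; 0 25 0 0 0; 0 15 0 0 0; 0 5 0 0 0; 0 0 0 0 0; 0 0 0 0 120; 0 0 0 0 120; 0 0 0 0 120; 0 0 0 0 120; 0 0 0 0 120", squeeze=15)

```text
time: 11.35
position: [0.508, -0.0505, 0.0424]
tool_rot: [-1.35, -0.958, 0.958]
ft_force: [-1.2, -2.0, 2.9]
grip_width: 0.686
```

Call:
drive_tool(increments="0 -15 0 0 120; 0 -28 0 0 120; 0 -28 0 0 120; 0 -25 0 0 120; 0 0 0 0 120; 0 0 0 0 120")

```text
time: 12.1
position: [0.5071, -0.0498, 0.1373]
tool_rot: [-1.349, -0.958, 0.959]
ft_force: [-0.1, 0.5, -1.1]
grip_width: 0.693
```

Run:
```python
from h import *
go((521.7,-384,138,70.8),(521.7,-384,41,70.8))
crop(get_image("side"),180,130,300,260,"s5",2)
```

```text
t 12.1 tcp [507.1 -49.8 137.3] toolx [ 0.329  0.944 -0.   ] y [-0.001  0.    -1.   ] F [-0.1  0.5 -1.1] w 0.693 q [-0.46  0.08  0.53  1.92 -0.05  1.15  1.33]
heading 70.8
to (521.7, -384, 138, 70.8) yaw -0.0 shift [-310.8   -0.7 -123.7] rows>= 6 per [-51.8  -0.1 -20.6]
to (521.7, -384, 41, 70.8) yaw -0.0 shift [ 0. 97.  0.] rows>= 2 per [ 0.  48.5  0. ]
```

View pics/s5.png

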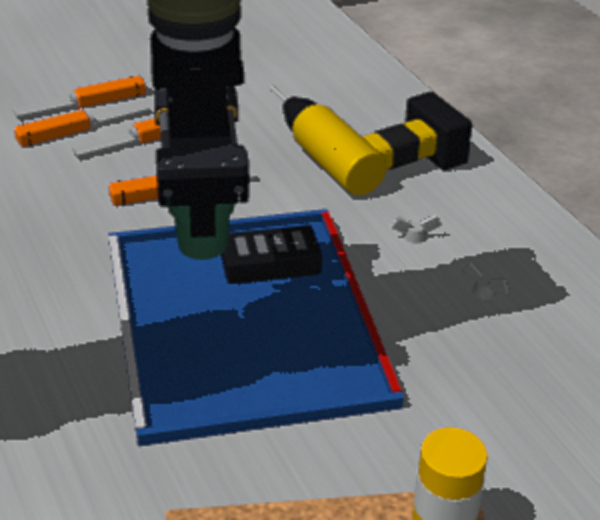

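Call:
drive_tool(increments="-12 0 -5 0 120; -24 0 -10 0 120; -33 0 -13 0 120; -34 0 -13 0 120; -34 0 -13 0 120; -34 0 -14 0 120; -34 0 -14 0 120; -34 0 -14 0 120; -34 0 -13 0 120; -24 0 -9 0 120; -14 0 -6 0 120; 0 0 0 0 120; 0 0 0 0 120")

```text
time: 13.78
position: [0.5226, -0.3833, 0.1377]
tool_rot: [-1.348, -0.959, 0.959]
ft_force: [-0.3, -0.1, -1.2]
grip_width: 0.688
```

Run:
```python
from h import *
go((521.7,-384,41.4,70.8))
```

```text
t 13.78 tcp [ 522.6 -383.3  137.7] toolx [0.329 0.944 0.001] y [-0.     0.001 -1.   ] F [-0.3 -0.1 -1.2] w 0.688 q [ 0.05  0.43  0.7   1.58 -0.29  1.23  2.04]
heading 70.8
to (521.7, -384, 41.4, 70.8) yaw 0.0 shift [-1.  96.3  0.6] rows>= 2 per [-0.5 48.1  0.3]
```

Call:
drive_tool(increments="-1 25 0 0 120; 0 25 0 0 120; 0 20 0 0 120; 0 15 0 0 120; 0 8 0 0 120; 0 3 0 0 120; 0 0 0 0 120; 0 0 0 0 120; 0 0 0 0 80; 0 0 0 0 30; 0 0 0 0 0; 0 0 0 0 0; 0 -10 0 0 0; 0 -25 0 0 0; 0 -30 0 0 0; 0 -25 0 0 0; 0 0 0 0 0")

```text
time: 15.9
position: [0.5233, -0.3868, 0.1351]
tool_rot: [-1.354, -0.961, 0.957]
ft_force: [0.8, 0.3, -0.1]
grip_width: 0.998
```

Run:
```python
from h import *
d=get_image("top")
go((603,3.5,130,76.4),(603,3.5,16,76.4))
crop(get_image("side"),180,200,300,260,"s6",2); crop(d,270,195,170,150,"c6",4)
```

```text
t 15.95 tcp [ 522.5 -386.   133.3] toolx [ 0.33   0.944 -0.   ] y [ 0.002 -0.001 -1.   ] F [ 1.  -0.3 -0.4] w 1.003 q [ 0.06  0.44  0.7   1.59 -0.3   1.22  2.05]
heading 70.7
to (603, 3.5, 130, 76.4) yaw -5.7 shift [397.5   3.3  13.3] rows>= 7 per [56.8  0.5  1.9]
to (603, 3.5, 16, 76.4) yaw -0.0 shift [  0. 114.   0.] rows>= 2 per [ 0. 57.  0.]
```

View pics/s6.png

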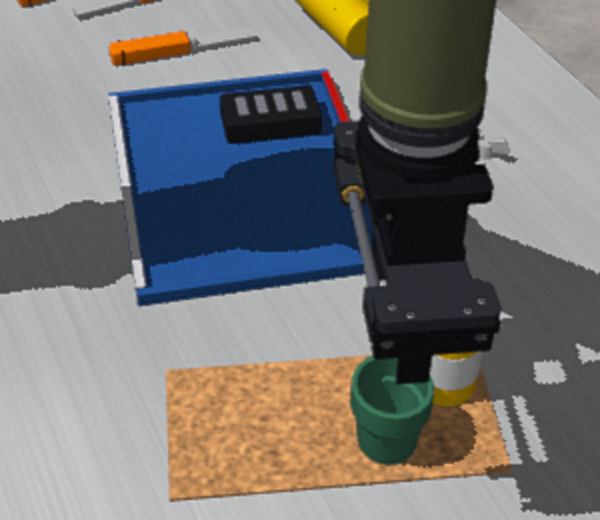

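View pics/c6.png

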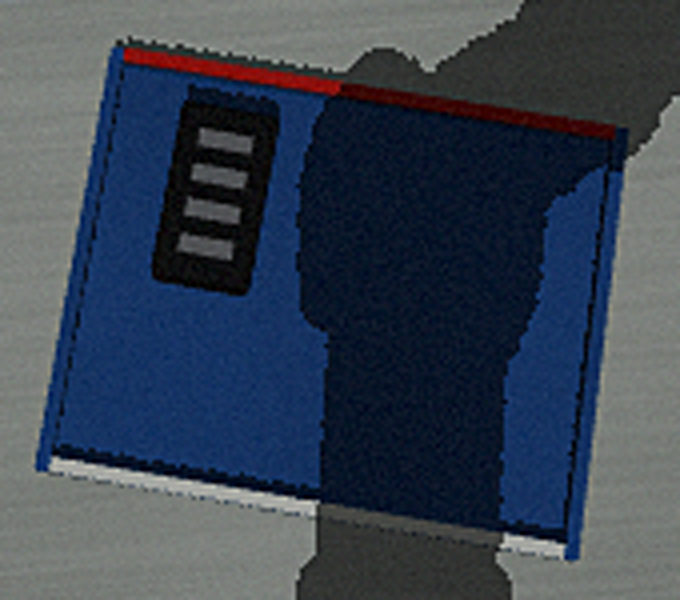

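Call:
drive_tool(increments="0 0 0 -5.7 0; 12 0 0 0 40; 25 0 1 0 50; 38 0 1 0 50; 38 0 1 0 50; 38 0 2 0 50; 38 0 2 0 50; 38 0 1 0 50; 38 0 1 0 50; 38 0 1 0 50; 38 0 1 0 50; 32 0 1 0 50; 18 0 1 0 50; 6 0 0 0 50; 0 0 0 0 50; 0 0 0 0 50")

```text
time: 18.0
position: [0.6022, 0.0016, 0.1321]
tool_rot: [-1.313, -1.031, 1.032]
ft_force: [0.5, 0.1, -1.1]
grip_width: 0.805
```

Run:
```python
from h import *
go((604,3.3,12,76.2))
```

```text
t 18.0 tcp [602.2   1.6 132.1] toolx [ 0.237  0.972 -0.001] y [ 0.    -0.001 -1.   ] F [ 0.5  0.1 -1.1] w 0.805 q [-0.5   0.3   0.54  1.71 -0.17  1.18  1.42]
heading 76.3
to (604, 3.3, 12, 76.2) yaw 0.1 shift [  2.1 120.1  -1.4] rows>= 3 per [ 0.7 40.  -0.5]
```

Call:
drive_tool(increments="2 30 -1 0 50; 0 35 0 0 50; 0 30 0 0 50; 0 15 0 0 50; 0 8 0 0 50; 0 2 0 0 50; 0 0 0 0 50; 0 0 0 0 130; 0 0 0 0 130; 0 0 0 0 130; 0 0 0 0 130; 0 0 0 0 130", squeeze=25)

```text
time: 19.5
position: [0.6041, 0.0051, 0.0126]
tool_rot: [-1.312, -1.034, 1.033]
ft_force: [-1.2, -0.9, 4.9]
grip_width: 0.631
```

Call:
drive_tool(increments="0 -15 0 0 130; 0 -28 0 0 130; 0 -28 0 0 130; 0 -28 0 0 130; 0 -10 0 0 130; 0 0 0 0 130; 0 0 0 0 130")

```text
time: 20.38
position: [0.6029, 0.0053, 0.1197]
tool_rot: [-1.311, -1.032, 1.035]
ft_force: [-0.4, -0.2, -1.6]
grip_width: 0.631
```

Run:
```python
from h import *
go((428.8,-328.3,125,70.8),(428.8,-328.3,12,70.8))
crop(get_image("side"),180,130,300,260,"s7",2)
```

```text
t 20.38 tcp [602.9   5.3 119.7] toolx [ 0.234  0.972 -0.001] y [-0.002 -0.    -1.   ] F [-0.4 -0.2 -1.6] w 0.631 q [-0.5   0.32  0.54  1.72 -0.18  1.16  1.42]
heading 76.5
to (428.8, -328.3, 125, 70.8) yaw 5.7 shift [-372.2   -5.3   54.7] rows>= 7 per [-53.2  -0.8   7.8]
to (428.8, -328.3, 12, 70.8) yaw -0.0 shift [  0. 113.   0.] rows>= 2 per [ 0.  56.5  0. ]
```

View pics/s7.png

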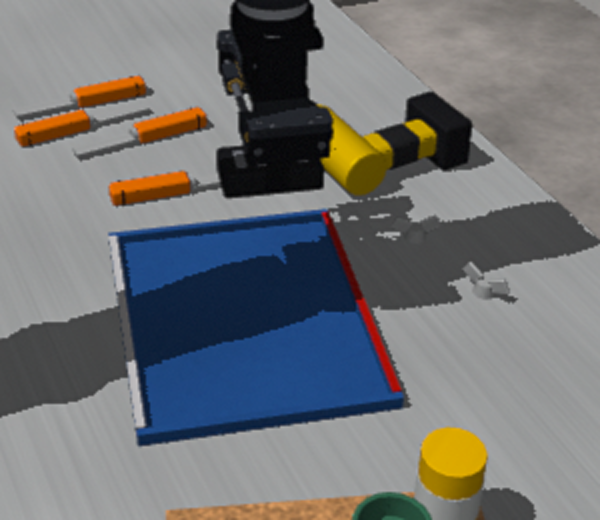

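Call:
drive_tool(increments="0 0 0 5.7 130; -12 0 2 0 130; -25 0 4 0 130; -34 -1 5 0 130; -36 -1 5 0 130; -36 0 5 0 130; -36 0 5 0 130; -36 0 5 0 130; -36 0 5 0 130; -36 0 5 0 130; -34 0 5 0 130; -27 0 5 0 130; -16 0 3 0 130; -8 0 1 0 130; 0 0 0 0 130; 0 0 0 0 130")

```text
time: 22.42
position: [0.4299, -0.3269, 0.1229]
tool_rot: [-1.349, -0.96, 0.959]
ft_force: [-0.7, 0.9, -1.0]
grip_width: 0.63
```

Run:
```python
from h import *
go((428.8,-328.3,12,70.8))
```

```text
t 22.43 tcp [ 429.9 -326.9  122.9] toolx [0.328 0.945 0.001] y [ 0.     0.001 -1.   ] F [-0.7  0.9 -1. ] w 0.63 q [-0.1   0.2   0.78  1.87 -0.15  1.13  1.97]
heading 70.9
to (428.8, -328.3, 12, 70.8) yaw 0.1 shift [ -1.7 110.9   0.6] rows>= 2 per [-0.9 55.5  0.3]
```

Call:
drive_tool(increments="-2 30 1 0 130; 0 30 0 0 130; 0 25 0 0 130; 0 15 0 0 130; 0 7 0 0 130; 0 3 0 0 130; 0 1 0 0 130; 0 0 0 0 130; 0 0 0 0 90; 0 0 0 0 50; 0 0 0 0 40; 0 0 0 0 40; 0 -10 0 0 40; 0 -25 0 0 40; 0 -35 0 0 40; 0 -30 0 0 40; 0 -25 0 0 40; 0 0 0 0 40")

```text
time: 24.68
position: [0.4289, -0.3305, 0.1395]
tool_rot: [-1.354, -0.961, 0.956]
ft_force: [0.4, 0.3, -0.6]
grip_width: 0.843
```

Run:
```python
from h import *
st()
crop(get_image("side"),180,200,300,260,"s8",2); d=get_image("top"); crop(d,100,195,440,160,"c8",1.8)
```

```text
t 24.68 tcp [ 428.9 -330.5  139.5] toolx [0.33  0.944 0.   ] y [ 0.005 -0.002 -1.   ] F [ 0.4  0.3 -0.6] w 0.843 q [-0.11  0.18  0.8   1.86 -0.14  1.16  1.97]
```

View pics/s8.png

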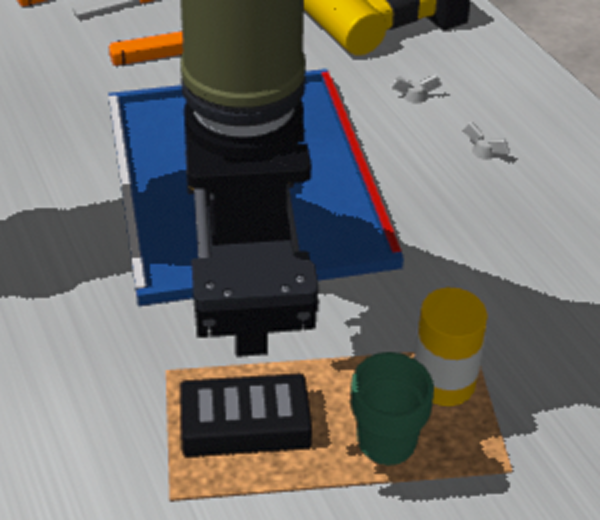

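View pics/c8.png

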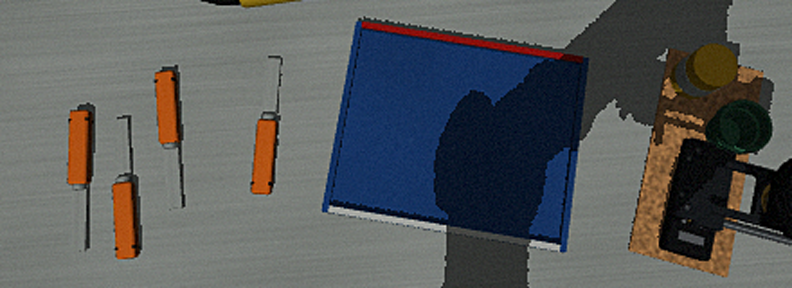

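```bash
cat >> h.py <<'E'
def omasks(d):
    o=hmask(d,(3,140,40),(16,255,255)); o=cv2.morphologyEx(o,cv2.MORPH_CLOSE,np.ones((5,5)))
    out=[]
    for m,c,s in comps(o,150):
        if s[4]>1500: continue
        w=back(d,c,.012)[0]
        if .1<np.hypot(w[0],w[1])<.95 and w[1]>-.25: out.append((m,c,s))
    return out
def chis(z=0.,names=("top","side")):
    """joint fit; match comps"""
    D={n:get_image(n) for n in names}; res=[]
    M={n:omasks(D[n]) for n in names}
    for m,c,s in M["top"]:
        w=back(D["top"],c,z+.012)[0]; V=[(D["top"],m)]
        pts=back(D["top"],np.argwhere(m)[:,::-1],z+.012)[:,:2]; v=np.linalg.svd(pts-pts.mean(0),full_matrices=False)[2][0]
        if v[0]<0: v=-v
        H=lambda p: box(p[0],p[1],p[2],.091,.024,z,z+.020)
        p0=[w[0],w[1],np.arctan2(v[1],v[0])]
        p,e=fit(V,H,p0,[.006,.006,.1]); r=[("top",p,e)]
        for m2,c2,s2 in M.get("side",[]):
            w2=back(D["side"],c2,z+.012)[0]
            if np.hypot(*(w2-w)[:2])<.02:
                p,e=fit([(D["side"],m2)],H,p0,[.006,.006,.1]); r.append(("side",p,e))
        res.append(r)
        for n,p,e in r: print(n,(p[:2]*1000).round(1),np.degrees(p[2]).round(1),"e",round(e),end=" | ")
        print(s[4])
    return res
E
python3 - <<'E'
from h import *
chis()
E
```

```text
top [605.1 297.7] 2.2 e 111 | side [608.8 295.8] -2.6 e 180 | 443
top [562.6 406.3] 1.2 e 107 | 498
top [534.1 180.7] -5.7 e 85 | side [535.6 181.8] -11.1 e 138 | 442
top [468.8 350.1] 3.2 e 116 | 494
```

Run:
```python
from h import *
d=get_image("top"); d["img"]=d["img"].copy()
r=[x for x in chis(names=("top",))]
big=cv2.resize(d["img"],None,fx=6,fy=6,interpolation=cv2.INTER_NEAREST)
for x in r:
    p=x[0][1]; h=cv2.convexHull(((proj(d,box(p[0],p[1],p[2],.091,.024,0,.02))+.5)*6-.5).astype(np.float32))
    cv2.polylines(big,[h.round().astype(np.int32)],True,(0,255,255),1)
cv2.imwrite("pics/ov.png",big[1300:1980,780:1560,::-1][:600])
```

```text
top [603.  298.2] 4.8 e 124 | 425
top [561.9 406.3] -0.8 e 100 | 506
top [533.9 180.7] -6.5 e 84 | 443
top [469.6 350. ] 2.6 e 115 | 496
```

View pics/ov.png

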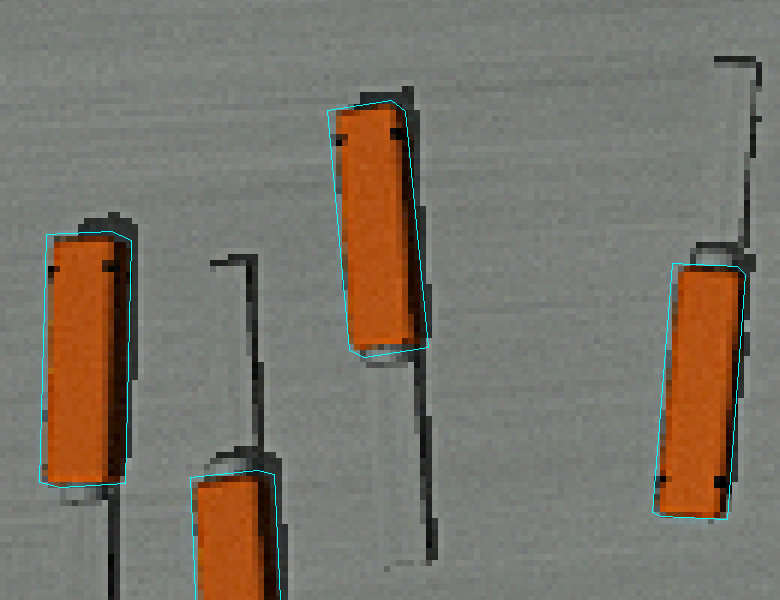

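```bash
cat >> h.py <<'E'
def tops(z=.02):
    d=get_image("top"); hsv=cv2.cvtColor(d["img"],cv2.COLOR_RGB2HSV)
    for m,c,s in omasks(d):
        V=hsv[...,2]; t=np.median(V[m]); mm=(m&(V>t*0.75)).astype(np.uint8); mm=cv2.morphologyEx(mm,cv2.MORPH_CLOSE,np.ones((3,5)))
        pts=np.argwhere(mm)[:,::-1]; w=back(d,pts,z)[:,:2]
        (cx,cy),(a,b),an=cv2.minAreaRect((w*1000).astype(np.float32))
        if a<b: an+=90
        an=(an+90)%180-90
        q=w-w.mean(0); v=np.linalg.svd(q,full_matrices=False)[2][0]
        print("c",round(cx,1),round(cy,1),"mean",(w.mean(0)*1000).round(1),"dim",round(a),round(b),"ang",round(an,1),"pca",np.degrees(np.arctan(v[1]/v[0])).round(1))
E
python3 - <<'E'
from h import *
tops()
go((534,180.7,150,85.5))
E
```

```text
c 601.8 297.2 mean [601.5 297.3] dim 88 22 ang 3.0 pca 2.9
c 560.0 405.3 mean [559.3 405.2] dim 22 87 ang -1.0 pca -0.1
c 532.0 179.5 mean [532.1 179.4] dim 22 88 ang -7.2 pca -6.9
c 467.7 349.2 mean [467.1 349.2] dim 88 22 ang 3.2 pca 3.0
t 25.02 tcp [ 427.1 -329.2  136.1] toolx [ 0.33   0.944 -0.   ] y [-0.002  0.001 -1.   ] F [-0.2 -0.2  0.5] w 0.849 q [-0.11  0.18  0.8   1.86 -0.14  1.16  1.97]
heading 70.7
to (534, 180.7, 150, 85.5) yaw -14.8 shift [516.7 -13.9 -66.6] rows>= 9 per [57.4 -1.5 -7.4]
```

Run:
```python
from h import *
go((557.8,177,150,83),(557.8,177,3,83))
```

```text
t 25.02 tcp [ 427.1 -329.2  136.1] toolx [ 0.33   0.944 -0.   ] y [-0.002  0.001 -1.   ] F [-0.2 -0.2  0.5] w 0.849 q [-0.11  0.18  0.8   1.86 -0.14  1.16  1.97]
heading 70.7
to (557.8, 177, 150, 83) yaw -12.3 shift [518.3 -13.9 -68.1] rows>= 9 per [57.6 -1.5 -7.6]
to (557.8, 177, 3, 83) yaw 0 shift [  0. 147.   0.] rows>= 3 per [ 0. 49.  0.]
```

Call:
drive_tool(increments="0 -10 0 -6.3 40; 0 -4 0 -6 70; 15 0 -2 0 108; 30 0 -4 0 108; 42 0 -5.5 0 108; 42 0 -5.5 0 108; 42 0 -5.5 0 108; 42 0 -5.5 0 108; 42 0 -5.5 0 108; 42 0 -5.5 0 108; 42 0 -5.5 0 108; 42 0 -5.5 0 108; 42 0 -5.5 0 108; 42 0 -5.5 0 108; 42 0 -5.5 0 108; 30 0 -4 0 108; 16 0 -2 0 108; 7 0 -1 0 108; 0 0 0 0 108; 0 0 0 0 108")

```text
time: 27.52
position: [0.5685, 0.2159, 0.1512]
tool_rot: [-1.265, -1.118, 1.118]
ft_force: [-0.2, -0.3, 0.5]
grip_width: 0.574
```

Run:
```python
from h import *
go((557.8,177,3,83))
chis()
```

```text
t 27.52 tcp [568.5 215.9 151.2] toolx [ 0.123  0.992 -0.   ] y [ 0. -0. -1.] F [-0.2 -0.3  0.5] w 0.574 q [-0.69  0.28  0.34  1.67 -0.1   1.21  1.12]
heading 82.9
to (557.8, 177, 3, 83) yaw -0.1 shift [-39.9 148.2   5.9] rows>= 3 per [-13.3  49.4   2. ]
top [529. 180.] -7.5 e 190 | side [532.6 180.7] -10.4 e 101 | 338
```

Run:
```python
from h import *
crop(get_image("top"),60,180,330,220,"c9",2); crop(get_image("side"),140,100,330,260,"s9",2)
```

```text
(no output)
```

View pics/c9.png

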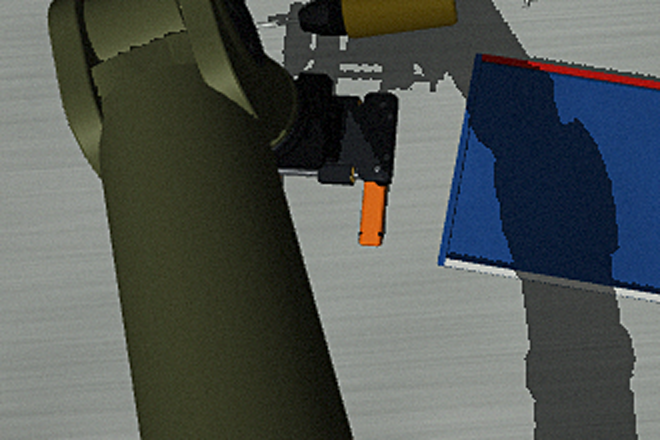

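View pics/s9.png

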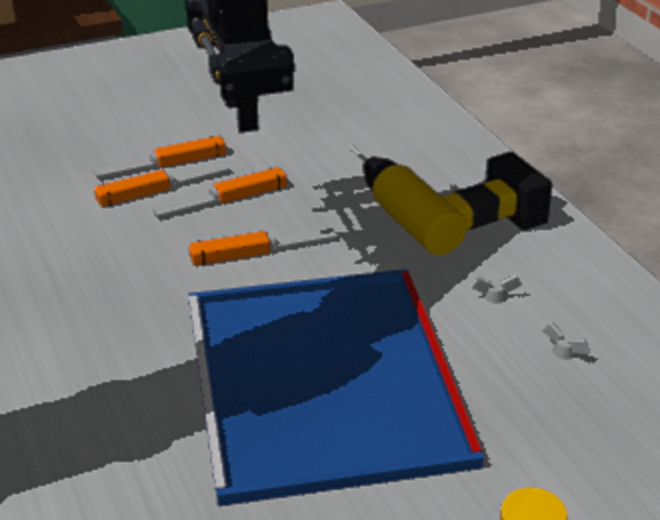

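Call:
drive_tool(increments="-20 10 3 0 108; -20 30 3 0 108; 0 35 0 0 108; 0 35 0 0 108; 0 22 0 0 108; 0 10 0 0 108; 0 5 0 0 108; 0 0 0 0 108; 0 0 0 0 108")

```text
time: 28.85
position: [0.5583, 0.1788, 0.005]
tool_rot: [-1.265, -1.121, 1.118]
ft_force: [0.8, -1.0, -0.1]
grip_width: 0.571
```

Run:
```python
from h import *
go((557.8,177,3,83)); crop(get_image("side"),190,150,160,120,"s10",4)
```

```text
t 28.85 tcp [558.3 178.8   5. ] toolx [0.121 0.993 0.001] y [ 0.002  0.001 -1.   ] F [ 0.8 -1.  -0.1] w 0.571 q [-0.64  0.4   0.33  1.84 -0.16  0.92  1.22]
heading 83.0
to (557.8, 177, 3, 83) yaw 0.0 shift [-1.9  2.   0.3] rows>= 1 per [-1.9  2.   0.3]
```

View pics/s10.png

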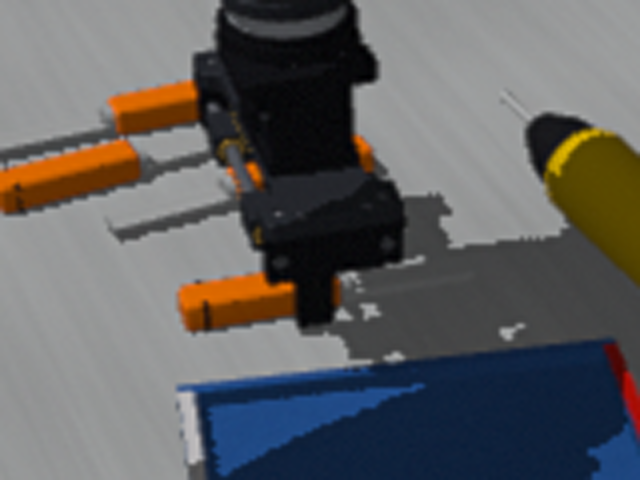

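Call:
drive_tool(increments="-2 2 0 0 108; 0 0 0 0 108; 0 0 0 0 220; 0 0 0 0 220; 0 0 0 0 220; 0 0 0 0 220; 0 -10 0 0 220; 0 -25 0 0 220; 0 -30 0 0 220; 0 -20 0 0 220; 0 0 0 0 220; 0 0 0 0 220", squeeze=30)

```text
time: 30.4
position: [0.5567, 0.1764, 0.0864]
tool_rot: [-1.264, -1.119, 1.12]
ft_force: [0.3, 0.0, -0.9]
grip_width: 0.27
```

Run:
```python
from h import *
go((511,-143.5,88,76.4),(511,-143.5,7,76.4)); crop(get_image("side"),190,130,160,120,"s11",4)
```

```text
t 30.4 tcp [556.7 176.4  86.4] toolx [ 0.121  0.993 -0.   ] y [-0.001 -0.    -1.   ] F [ 0.3  0.  -0.9] w 0.27 q [-0.66  0.29  0.35  1.79 -0.11  1.08  1.19]
heading 83.1
to (511, -143.5, 88, 76.4) yaw 6.7 shift [-321.7   -1.6  -30.8] rows>= 6 per [-53.6  -0.3  -5.1]
to (511, -143.5, 7, 76.4) yaw -0.0 shift [ 0. 81.  0.] rows>= 2 per [ 0.  40.5  0. ]
```

View pics/s11.png

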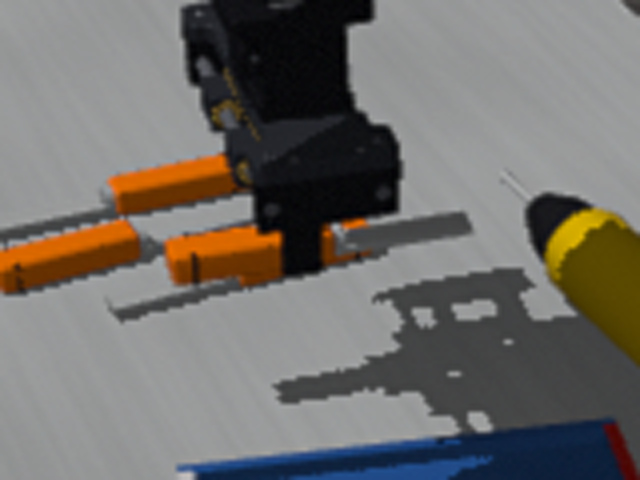

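Call:
drive_tool(increments="0 0 0 6.7 220; -12 0 -1 0 220; -26 0 -2 0 220; -36 0 -3.5 0 220; -36 0 -3.5 0 220; -36 0 -3.5 0 220; -36 0 -3.5 0 220; -36 0 -3.5 0 220; -36 0 -3.5 0 220; -32 0 -3 0 220; -22 0 -2 0 220; -12 0 -1 0 220; -2 0 0 0 220; 0 20 0 0 220; 0 20 0 0 220; 0 10 0 0 220; 0 0 0 0 220; 0 0 0 0 220")

```text
time: 32.7
position: [0.5111, -0.1433, 0.0377]
tool_rot: [-1.313, -1.033, 1.032]
ft_force: [1.3, 0.5, -0.5]
grip_width: 0.268
```

Run:
```python
from h import *
go((511,-143.5,7,76.4))
```

```text
t 32.7 tcp [ 511.1 -143.3   37.7] toolx [0.236 0.972 0.   ] y [ 0.001 -0.    -1.   ] F [ 1.3  0.5 -0.5] w 0.268 q [-0.28  0.27  0.56  1.97 -0.17  0.96  1.7 ]
heading 76.4
to (511, -143.5, 7, 76.4) yaw -0.0 shift [-0.2 30.7  0.1] rows>= 1 per [-0.2 30.7  0.1]
```

Call:
drive_tool(increments="0 14 0 0 220; 0 10 0 0 220; 0 5 0 0 220; 0 1.5 0 0 220; 0 0 0 0 220; 0 0 0 0 180; 0 0 0 0 140; 0 0 0 0 130; 0 0 0 0 130; 0 -10 0 0 130; 0 -25 0 0 130; 0 -30 0 0 130; 0 -30 0 0 130; 0 -20 0 0 108; 0 0 0 0 108")

```text
time: 34.58
position: [0.5119, -0.1438, 0.1237]
tool_rot: [-1.315, -1.035, 1.029]
ft_force: [0.1, 0.1, 0.7]
grip_width: 0.562
```

Run:
```python
from h import *
go((492.7,350.3,125,93)); crop(get_image("side"),150,150,270,260,"s12",2);crop(get_image("top"),100,180,330,200,"c12",2)
```

```text
t 34.58 tcp [ 511.9 -143.8  123.7] toolx [0.236 0.972 0.001] y [ 0.004  0.    -1.   ] F [0.1 0.1 0.7] w 0.562 q [-0.31  0.15  0.59  1.89 -0.09  1.12  1.64]
heading 76.3
to (492.7, 350.3, 125, 93) yaw -16.7 shift [494.4  -1.3  -6.7] rows>= 9 per [54.9 -0.1 -0.7]
```

View pics/s12.png

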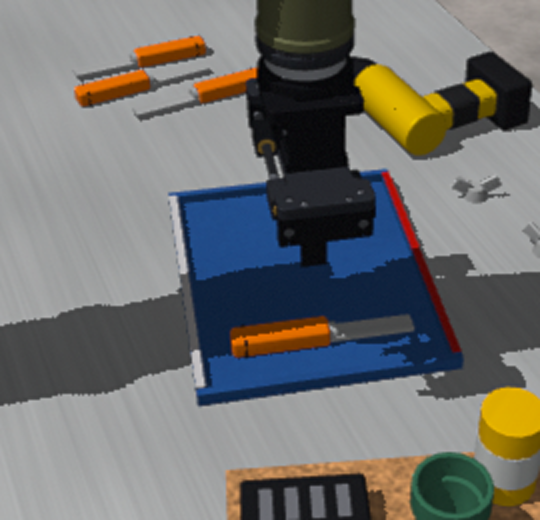

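View pics/c12.png

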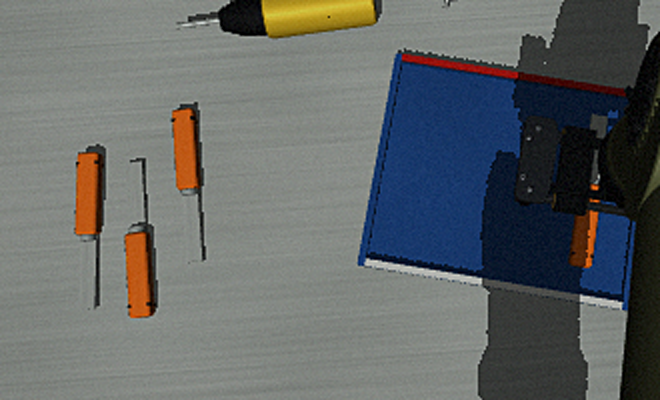

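Run:
```python
from h import *
tops()
go((493,350.8,123,93))
```

```text
c 601.8 297.3 mean [601.3 297.3] dim 88 22 ang 3.4 pca 2.9
c 560.0 405.3 mean [559.6 405.1] dim 22 87 ang -1.1 pca -0.4
c 487.0 -137.7 mean [ 474.6 -135.2] dim 23 90 ang -14.1 pca -16.2
c 467.7 349.3 mean [467.2 349.2] dim 88 22 ang 3.4 pca 3.1
t 34.73 tcp [ 509.8 -143.2  120.8] toolx [0.236 0.972 0.   ] y [-0.001  0.    -1.   ] F [ 0.1 -0.9 -0.4] w 0.576 q [-0.31  0.15  0.58  1.89 -0.09  1.12  1.64]
heading 76.4
to (493, 350.8, 123, 93) yaw -16.6 shift [494.2  -2.2  -9. ] rows>= 9 per [54.9 -0.2 -1. ]
```

Call:
drive_tool(increments="0 -5 0 -8.3 108; 12 0 0 -8.3 108; 25 0 -1 0 108; 36 0 -1 0 108; 40 0 -1 0 108; 40 0 -1 0 108; 40 0 -1 0 108; 40 0 -1 0 108; 40 0 -1 0 108; 40 0 0 0 108; 40 0 0 0 108; 40 0 0 0 108; 36 0 0 0 108; 30 0 0 0 108; 18 0 0 0 108; 10 0 0 0 108; 0 0 0 0 108; 0 0 0 0 108")

```text
time: 36.98
position: [0.4947, 0.3418, 0.1265]
tool_rot: [-1.186, -1.245, 1.246]
ft_force: [0.9, 0.3, -0.3]
grip_width: 0.576
```

Run:
```python
from h import *
go((493,350.8,3,93)) ; crop(get_image("side"),150,120,270,260,"s13",2)
```

```text
t 36.98 tcp [494.7 341.8 126.5] toolx [-0.05   0.999 -0.001] y [ 0.    -0.001 -1.   ] F [ 0.9  0.3 -0.3] w 0.576 q [-0.82  0.28  0.2   1.7  -0.06  1.16  1.02]
heading 92.8
to (493, 350.8, 3, 93) yaw -0.2 shift [  9.1 123.5   1.2] rows>= 3 per [ 3.  41.2  0.4]
```

View pics/s13.png

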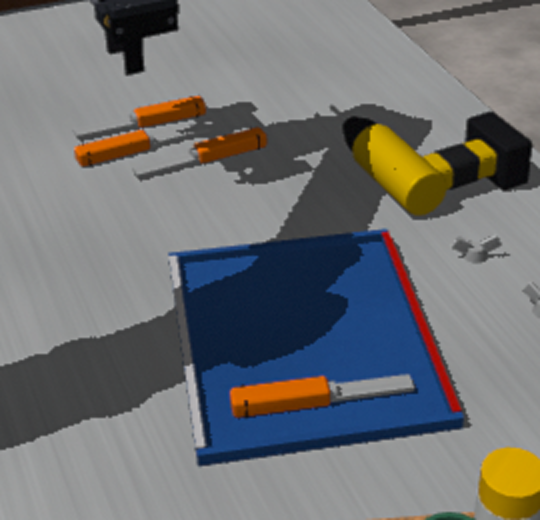

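Chisel 1 lies true in the tray (right side); the other three are unmoved. Go down on the middle one.

Call:
drive_tool(increments="9 20 1 0 108; 0 30 0 0 108; 0 32 0 0 108; 0 22 0 0 108; 0 12 0 0 108; 0 6 0 0 108; 0 1 0 0 108; 0 0 0 0 108; 0 0 0 0 108")

```text
time: 38.15
position: [0.4932, 0.3526, 0.0044]
tool_rot: [-1.185, -1.248, 1.246]
ft_force: [-0.0, -0.2, -0.3]
grip_width: 0.574
```

Run:
```python
from h import *
go((493,350.8,3,93)) ; crop(get_image("side"),150,130,160,120,"s14",4)
```

```text
t 38.15 tcp [493.2 352.6   4.4] toolx [-0.051  0.999  0.001] y [ 0.001  0.001 -1.   ] F [-0.  -0.2 -0.3] w 0.574 q [-0.81  0.42  0.18  1.79 -0.09  0.94  1.03]
heading 92.9
to (493, 350.8, 3, 93) yaw -0.1 shift [-1.8  1.4  0.3] rows>= 1 per [-1.8  1.4  0.3]
```

View pics/s14.png

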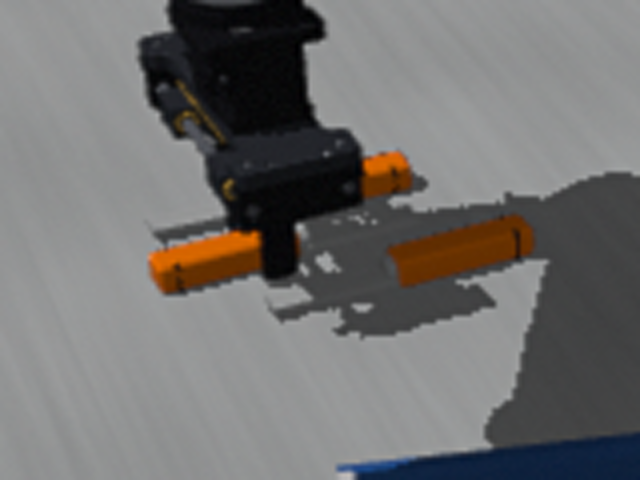

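Call:
drive_tool(increments="-2 1.5 0 0 108; 0 0 0 0 108; 0 0 0 0 220; 0 0 0 0 220; 0 0 0 0 220; 0 0 0 0 220; 0 -10 0 0 220; 0 -25 0 0 220; 0 -30 0 0 220; 0 -20 0 0 220; 0 0 0 0 220; 0 0 0 0 220", squeeze=30)

```text
time: 39.7
position: [0.4921, 0.3497, 0.0861]
tool_rot: [-1.184, -1.246, 1.248]
ft_force: [-1.0, 0.5, -1.5]
grip_width: 0.277
```

Run:
```python
from h import *
go((525.1,-85.2,88,76.4)); crop(get_image("side"),150,110,160,120,"s15",4)
```

```text
t 39.7 tcp [492.1 349.7  86.1] toolx [-0.052  0.999 -0.001] y [-0.001 -0.001 -1.   ] F [-1.   0.5 -1.5] w 0.277 q [-0.82  0.33  0.19  1.73 -0.07  1.09  1.01]
heading 93.0
to (525.1, -85.2, 88, 76.4) yaw 16.6 shift [-415.    -1.9 -134.3] rows>= 7 per [-59.3  -0.3 -19.2]
```

View pics/s15.png

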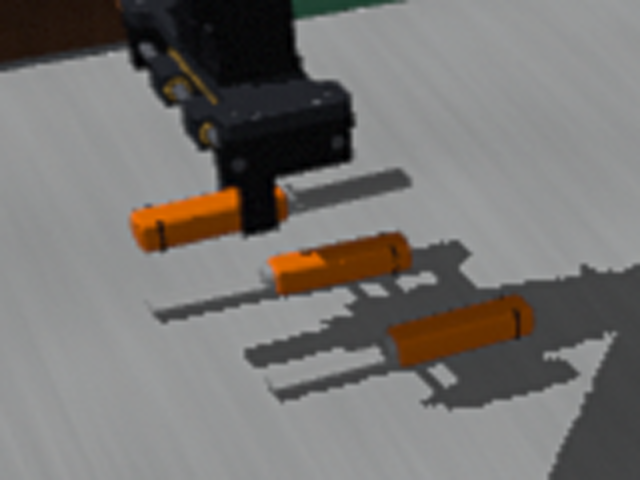

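Call:
drive_tool(increments="0 0 0 8.3 220; 0 0 0 8.3 220; -12 0 -4 0 220; -26 0 -8 0 220; -38 0 -12 0 220; -38 0 -12 0 220; -38 0 -12 0 220; -38 0 -12 0 220; -38 0 -13 0 220; -38 0 -13 0 220; -38 0 -13 0 220; -38 0 -13 0 220; -33 0 -10 0 220; -24 0 -7 0 220; -12 0 -4 0 220; -4 0 -1 0 220; 0 0 0 0 220; 0 0 0 0 220")

```text
time: 42.0
position: [0.5251, -0.0835, 0.087]
tool_rot: [-1.311, -1.034, 1.033]
ft_force: [0.3, 0.5, -0.9]
grip_width: 0.273
```

Run:
```python
from h import *
go((525.1,-85.2,7,76.4))
```

```text
t 42.0 tcp [525.1 -83.5  87. ] toolx [0.234 0.972 0.   ] y [-0.     0.001 -1.   ] F [ 0.3  0.5 -0.9] w 0.273 q [-0.36  0.19  0.52  1.92 -0.11  1.05  1.54]
heading 76.5
to (525.1, -85.2, 7, 76.4) yaw 0.1 shift [-1.7 80.  -0.4] rows>= 2 per [-0.8 40.  -0.2]
```

Call:
drive_tool(increments="-2 20 0 0 220; 0 25 0 0 220; 0 18 0 0 220; 0 10 0 0 220; 0 5 0 0 220; 0 2 0 0 220; 0 0 0 0 220; 0 0 0 0 180; 0 0 0 0 140; 0 0 0 0 130; 0 0 0 0 130; 0 -10 0 0 130; 0 -25 0 0 130; 0 -30 0 0 130; 0 -35 0 0 130; 0 -25 0 0 108; 0 0 0 0 108")

```text
time: 44.12
position: [0.5264, -0.0869, 0.1347]
tool_rot: [-1.316, -1.036, 1.029]
ft_force: [-0.3, 0.3, -0.6]
grip_width: 0.564
```

Run:
```python
from h import *
st(); tops(); crop(get_image("side"),150,150,270,260,"s16",2)
```

```text
t 44.12 tcp [526.4 -86.9 134.7] toolx [0.236 0.972 0.002] y [ 0.005  0.    -1.   ] F [-0.3  0.3 -0.6] w 0.564 q [-0.37  0.14  0.53  1.87 -0.08  1.14  1.52]
c 601.8 297.2 mean [601.5 297.3] dim 88 22 ang 3.0 pca 2.9
c 560.0 405.3 mean [559.3 405.2] dim 22 87 ang -1.0 pca -0.2
c 495.0 -78.9 mean [489.1 -77.1] dim 22 76 ang -13.4 pca -10.3
```

View pics/s16.png

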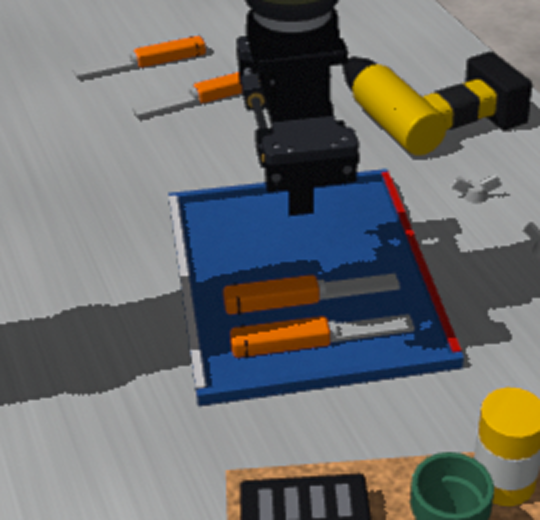

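Call:
drive_tool(increments="0 0 0 10.2 108; 0 0 0 10.2 108; 0 0 0 10.2 108; 0 0 0 10.2 108; 0 0 0 10.2 108; 0 0 0 10.2 108; 0 0 0 10.2 108; 0 0 0 10.2 108; 0 0 0 10.2 108; 0 0 0 10.2 108; 0 0 0 10.2 108; 0 0 0 10.2 108; 0 0 0 10.2 108; 0 0 0 10.2 108; 0 0 0 10.2 108; 0 0 0 10.2 108; 0 0 0 0 108; 0 0 0 0 108")

```text
time: 46.48
position: [0.5241, -0.0866, 0.1314]
tool_rot: [-1.237, 1.167, -1.166]
ft_force: [1.1, 0.1, -0.2]
grip_width: 0.575
```

Run:
```python
from h import *
go((577.5,296.2,130,-87))
```

```text
t 46.48 tcp [524.1 -86.6 131.4] toolx [ 0.058 -0.998  0.   ] y [-0.001 -0.    -1.   ] F [ 1.1  0.1 -0.2] w 0.575 q [-0.61  0.16  0.79  1.88 -0.13  1.15 -1.28]
heading -86.7
to (577.5, 296.2, 130, -87) yaw 0.3 shift [-379.5    1.4   73.4] rows>= 7 per [-54.2   0.2  10.5]
```

Call:
drive_tool(increments="-12 0 2 0 108; -26 0 5 0 108; -38 0 7 0 108; -38 0 7 0 108; -38 0 7 0 108; -38 0 8 0 108; -38 0 8 0 108; -38 0 8 0 108; -38 0 7 0 108; -34 0 7 0 108; -24 0 4 0 108; -12 0 2 0 108; -6 0 1 0 108; 0 0 0 0 108; 0 0 0 0 108")

```text
time: 48.35
position: [0.5769, 0.2953, 0.1323]
tool_rot: [-1.234, 1.17, -1.17]
ft_force: [-0.3, -1.1, -0.6]
grip_width: 0.577
```

Run:
```python
from h import *
go((577.5,296.2,3,-87)); crop(get_image("side"),150,120,200,150,"s17",4)
```

```text
t 48.35 tcp [576.9 295.3 132.3] toolx [ 0.053 -0.999  0.   ] y [ 0. -0. -1.] F [-0.3 -1.1 -0.6] w 0.577 q [-0.96  0.41  0.57  1.59 -0.23  1.21 -1.86]
heading -87.0
to (577.5, 296.2, 3, -87) yaw 0.0 shift [ -0.8 129.3   0.6] rows>= 3 per [-0.3 43.1  0.2]
```

View pics/s17.png

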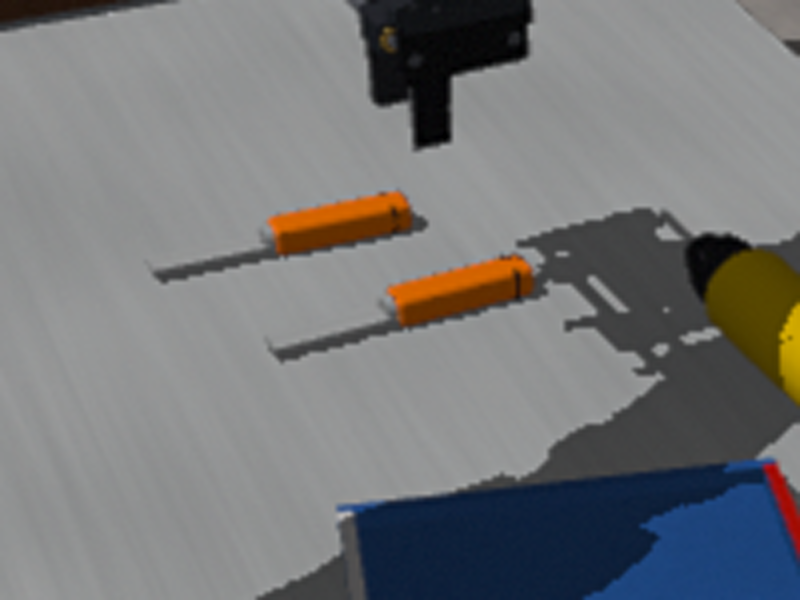

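Call:
drive_tool(increments="0 25 1 0 108; 0 32 0 0 108; 0 32 0 0 108; 0 20 0 0 108; 0 12 0 0 108; 0 6 0 0 108; 0 2 0 0 108; 0 0 0 0 108; 0 0 0 0 108")

```text
time: 49.52
position: [0.5781, 0.2971, 0.0038]
tool_rot: [-1.233, 1.168, -1.169]
ft_force: [1.0, -0.1, -0.1]
grip_width: 0.578
```

Run:
```python
from h import *
go((577.5,296.2,3,-87)); crop(get_image("side"),190,150,120,90,"s18",5)
```

```text
t 49.52 tcp [578.1 297.1   3.8] toolx [ 0.055 -0.998 -0.001] y [ 0.001  0.001 -1.   ] F [ 1.  -0.1 -0.1] w 0.578 q [-0.92  0.55  0.52  1.68 -0.31  0.99 -1.8 ]
heading -86.8
to (577.5, 296.2, 3, -87) yaw 0.2 shift [ 0.9  0.8 -0.6] rows>= 1 per [ 0.9  0.8 -0.6]
```

View pics/s18.png

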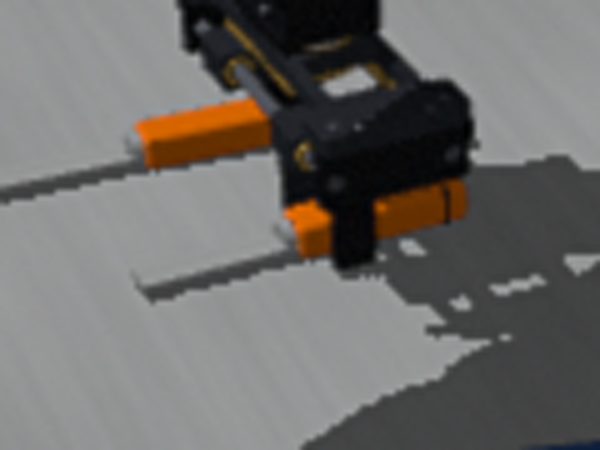

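Call:
drive_tool(increments="1 1 0 0 108; 0 0 0 0 108; 0 0 0 0 220; 0 0 0 0 220; 0 0 0 0 220; 0 0 0 0 220; 0 -10 0 0 220; 0 -25 0 0 220; 0 -30 0 0 220; 0 -30 0 0 220; 0 -10 0 0 220; 0 0 0 0 220; 0 0 0 0 220", squeeze=30)

```text
time: 51.2
position: [0.5767, 0.2955, 0.1056]
tool_rot: [-1.237, 1.169, -1.168]
ft_force: [0.7, -0.6, -1.6]
grip_width: 0.273
```

Call:
drive_tool(increments="0 0 0 -5 220; 0 0 0 -10 220; 0 0 0 -10 220; 0 0 0 -10 220; 0 0 0 -10 220; 0 0 0 -10 220; 0 0 0 -10 220; 0 0 0 -10 220; 0 0 0 -10 220; 0 0 0 -10 220; 0 0 0 -10 220; 0 0 0 -10 220; 0 0 0 -10 220; 0 0 0 -10 220; 0 0 0 -10 220; 0 0 0 -10 220; 0 0 0 -8.3 220; 0 0 0 0 220; 0 0 0 0 220")

```text
time: 53.58
position: [0.5772, 0.2956, 0.1062]
tool_rot: [-1.313, -1.03, 1.032]
ft_force: [-0.4, -0.7, -1.7]
grip_width: 0.276
```

Run:
```python
from h import *
go((539.3,-26.8,95,76.4)); crop(get_image("side"),150,110,200,150,"s19",4)
```

```text
t 53.58 tcp [577.2 295.6 106.2] toolx [ 0.237  0.972 -0.001] y [-0.001 -0.001 -1.   ] F [-0.4 -0.7 -1.7] w 0.276 q [-0.58  0.39  0.08  1.6  -0.03  1.16  0.84]
heading 76.3
to (539.3, -26.8, 95, 76.4) yaw -0.1 shift [-322.2   11.2  -38.9] rows>= 6 per [-53.7   1.9  -6.5]
```

View pics/s19.png

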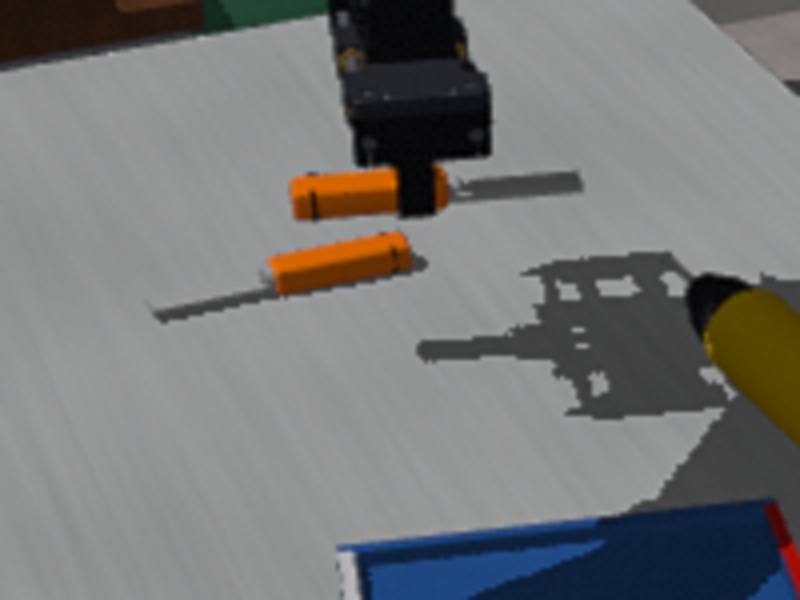

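Call:
drive_tool(increments="-12 0 -1 0 220; -26 0 -3 0 220; -36 0 -4 0 220; -36 0 -4 0 220; -36 0 -5 0 220; -36 0 -5 0 220; -36 0 -5 0 220; -36 0 -4 0 220; -32 4 -4 0 220; -22 4 -3 0 220; -12 3 -1 0 220; -2 0 0 0 220; 0 0 0 0 220; 0 0 0 0 220")

```text
time: 55.38
position: [0.5403, -0.0252, 0.0962]
tool_rot: [-1.311, -1.035, 1.034]
ft_force: [-0.7, 0.2, -1.2]
grip_width: 0.274
```

Run:
```python
from h import *
go((539.3,-26.8,7,76.4))
```

```text
t 55.38 tcp [540.3 -25.2  96.2] toolx [0.233 0.973 0.001] y [ 0.  0. -1.] F [-0.7  0.2 -1.2] w 0.274 q [-0.22  0.19  0.24  1.88 -0.05  1.07  1.38]
heading 76.5
to (539.3, -26.8, 7, 76.4) yaw 0.1 shift [-1.8 89.2  0.6] rows>= 2 per [-0.9 44.6  0.3]
```

Call:
drive_tool(increments="-2 25 1 0 220; 0 27 0 0 220; 0 20 0 0 220; 0 10 0 0 220; 0 5 0 0 220; 0 2 0 0 220; 0 0 0 0 220; 0 0 0 0 180; 0 0 0 0 140; 0 0 0 0 130; 0 0 0 0 130; 0 -10 0 0 130; 0 -25 0 0 130; 0 -30 0 0 130; 0 -35 0 0 130; 0 -25 0 0 108; 0 0 0 0 108")

```text
time: 57.5
position: [0.5405, -0.0281, 0.1349]
tool_rot: [-1.315, -1.037, 1.03]
ft_force: [-0.2, 0.4, -0.5]
grip_width: 0.563
```

Run:
```python
from h import *
st(); tops(); crop(get_image("side"),150,120,270,260,"s20",2)
```

```text
t 57.5 tcp [540.5 -28.1 134.9] toolx [0.234 0.972 0.002] y [ 0.005  0.    -1.   ] F [-0.2  0.4 -0.5] w 0.563 q [-0.23  0.15  0.25  1.85 -0.04  1.15  1.37]
c 560.0 405.3 mean [559.7 405.1] dim 22 87 ang -1.1 pca -0.3
```

View pics/s20.png

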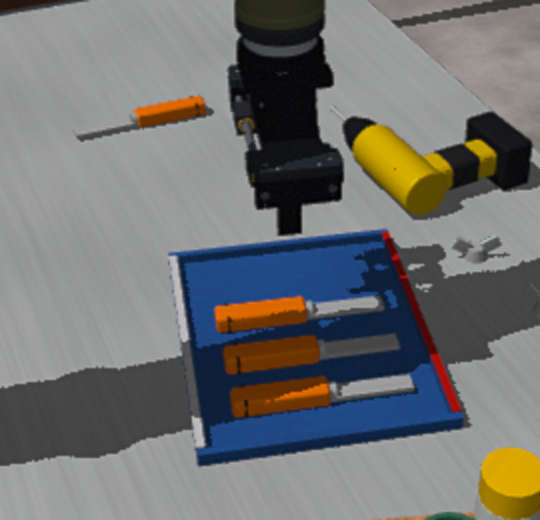

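Call:
drive_tool(increments="0 0 0 7 108; 0 0 0 10 108; 0 0 0 10 108; 0 0 0 10 108; 0 0 0 10 108; 0 0 0 10 108; 0 0 0 10 108; 0 0 0 10 108; 0 0 0 10 108; 0 0 0 10 108; 0 0 0 10 108; 0 0 0 10 108; 0 0 0 10 108; 0 0 0 10 108; 0 0 0 10 108; 0 0 0 10 108; 0 0 0 10 108; 0 0 0 0 108; 0 0 0 0 108")

```text
time: 59.98
position: [0.5382, -0.028, 0.1313]
tool_rot: [-1.207, 1.215, -1.214]
ft_force: [0.5, 0.4, -0.5]
grip_width: 0.577
```

Run:
```python
from h import *
go((535.7,406,130,-90.7))
```

```text
t 59.98 tcp [538.2 -28.  131.3] toolx [-0.007 -1.     0.   ] y [-0.001 -0.    -1.   ] F [ 0.5  0.4 -0.5] w 0.577 q [-0.44  0.16  0.48  1.86 -0.08  1.15 -1.5 ]
heading -90.4
to (535.7, 406, 130, -90.7) yaw 0.3 shift [-434.     1.3   -7.8] rows>= 8 per [-54.2   0.2  -1. ]
```

Call:
drive_tool(increments="-12 0 0 0.3 108; -26 0 -1 0 108; -38 0 -1 0 108; -38 0 -1 0 108; -38 0 -1 0 108; -38 0 -1 0 108; -38 0 -1 0 108; -38 0 -1 0 108; -38 0 -1 0 108; -38 0 0 0 108; -34 0 0 0 108; -28 0 0 0 108; -18 0 0 0 108; -9 0 0 0 108; -3 0 0 0 108; 0 0 0 0 108; 0 0 0 0 108")

```text
time: 62.1
position: [0.5375, 0.4049, 0.1323]
tool_rot: [-1.201, 1.221, -1.222]
ft_force: [-0.3, -0.1, -0.2]
grip_width: 0.575
```

Run:
```python
from h import *
go((535.7,406,3,-90.7)); crop(get_image("side"),130,90,200,150,"s21",4)
```

```text
t 62.1 tcp [537.5 404.9 132.3] toolx [-0.016 -1.     0.   ] y [ 0. -0. -1.] F [-0.3 -0.1 -0.2] w 0.575 q [-0.87  0.42  0.24  1.51 -0.1   1.22 -2.2 ]
heading -90.9
to (535.7, 406, 3, -90.7) yaw -0.2 shift [ -1.1 129.3  -1.8] rows>= 3 per [-0.4 43.1 -0.6]
```

View pics/s21.png

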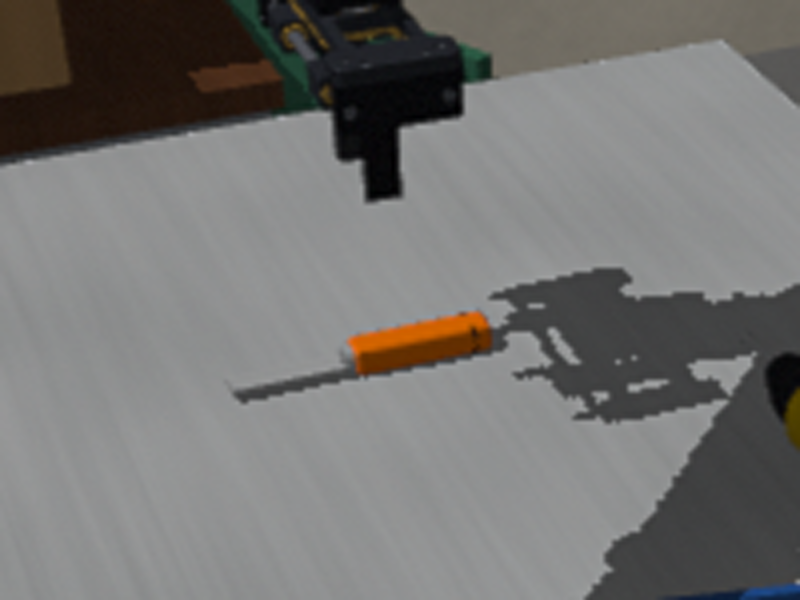

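Call:
drive_tool(increments="-1 25 -2 0 108; 0 32 0 0 108; 0 32 0 0 108; 0 20 0 0 108; 0 12 0 0 108; 0 6 0 0 108; 0 2 0 0 108; 0 0 0 0 108; 0 0 0 0 108")

```text
time: 63.28
position: [0.5355, 0.4074, 0.0039]
tool_rot: [-1.201, 1.22, -1.22]
ft_force: [-0.9, 0.6, -0.0]
grip_width: 0.569
```

Run:
```python
from h import *
go((535.7,406,3,-90.7)); crop(get_image("side"),170,140,120,90,"s22",5)
```

```text
t 63.27 tcp [535.5 407.4   3.9] toolx [-0.015 -1.    -0.001] y [ 0.001  0.001 -1.   ] F [-0.9  0.6 -0. ] w 0.569 q [-0.85  0.55  0.22  1.61 -0.13  1.   -2.18]
heading -90.8
to (535.7, 406, 3, -90.7) yaw -0.1 shift [1.4 0.9 0.2] rows>= 1 per [1.4 0.9 0.2]
```

View pics/s22.png

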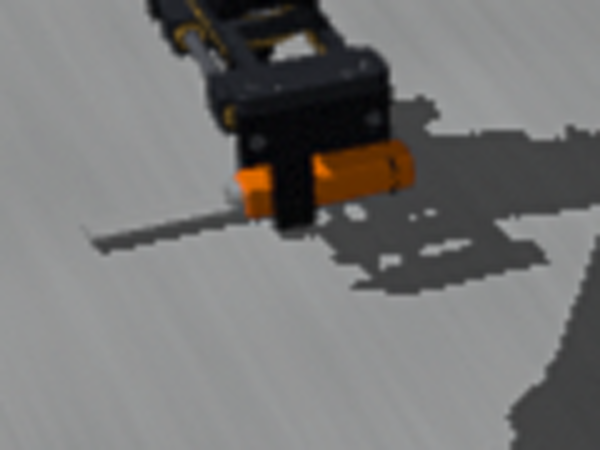

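Call:
drive_tool(increments="1 1 0 0 108; 0 0 0 0 108; 0 0 0 0 220; 0 0 0 0 220; 0 0 0 0 220; 0 0 0 0 220; 0 -10 0 0 220; 0 -25 0 0 220; 0 -30 0 0 220; 0 -30 0 0 220; 0 -10 0 0 220; 0 0 0 0 220; 0 0 0 0 220", squeeze=30)

```text
time: 64.95
position: [0.5342, 0.4054, 0.1054]
tool_rot: [-1.205, 1.221, -1.22]
ft_force: [-0.3, 0.0, -1.9]
grip_width: 0.27
```

Call:
drive_tool(increments="0 0 0 -7 220; 0 0 0 -10 220; 0 0 0 -10 220; 0 0 0 -10 220; 0 0 0 -10 220; 0 0 0 -10 220; 0 0 0 -10 220; 0 0 0 -10 220; 0 0 0 -10 220; 0 0 0 -10 220; 0 0 0 -10 220; 0 0 0 -10 220; 0 0 0 -10 220; 0 0 0 -10 220; 0 0 0 -10 220; 0 0 0 -10 220; 0 0 0 -10 220; 0 0 0 0 220; 0 0 0 0 220")

```text
time: 67.32
position: [0.5347, 0.4057, 0.1062]
tool_rot: [-1.315, -1.026, 1.028]
ft_force: [0.0, -1.0, -1.2]
grip_width: 0.276
```

Run:
```python
from h import *
go((553.4,31.5,95,76.4)); crop(get_image("side"),130,90,200,150,"s23",4)
```

```text
t 67.33 tcp [534.7 405.7 106.2] toolx [ 0.242  0.97  -0.001] y [-0.001 -0.001 -1.   ] F [ 0.  -1.  -1.2] w 0.276 q [-0.49  0.45 -0.26  1.52  0.12  1.18  0.55]
heading 76.0
to (553.4, 31.5, 95, 76.4) yaw -0.4 shift [-359.3   11.2 -106.1] rows>= 6 per [-59.9   1.9 -17.7]
```

View pics/s23.png

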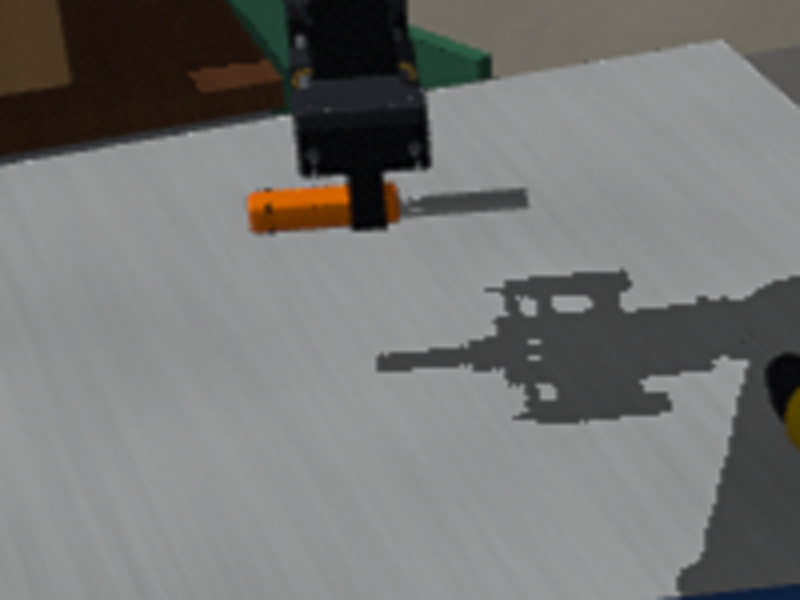

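Call:
drive_tool(increments="0 0 0 -0.4 220; -12 0 -3 0 220; -26 0 -8 0 220; -36 0 -11 0 220; -36 0 -11 0 220; -36 0 -11 0 220; -36 0 -11 0 220; -36 0 -11 0 220; -36 0 -11 0 220; -34 4 -10 0 220; -30 4 -9 0 220; -24 3 -6 0 220; -12 0 -3 0 220; -5 0 -1 0 220; 0 0 0 0 220; 0 0 0 0 220")

```text
time: 69.38
position: [0.5547, 0.0336, 0.0962]
tool_rot: [-1.31, -1.036, 1.035]
ft_force: [0.7, -0.2, -0.7]
grip_width: 0.273
```

Run:
```python
from h import *
go((553.4,31.5,7,76.4)); crop(get_image("side"),150,120,270,260,"s24",2)
```

```text
t 69.38 tcp [554.7  33.6  96.2] toolx [0.231 0.973 0.001] y [ 0.     0.001 -1.   ] F [ 0.7 -0.2 -0.7] w 0.273 q [-0.02  0.22 -0.1   1.84  0.02  1.08  1.21]
heading 76.7
to (553.4, 31.5, 7, 76.4) yaw 0.3 shift [-2.4 89.2  0.8] rows>= 2 per [-1.2 44.6  0.4]
```

View pics/s24.png

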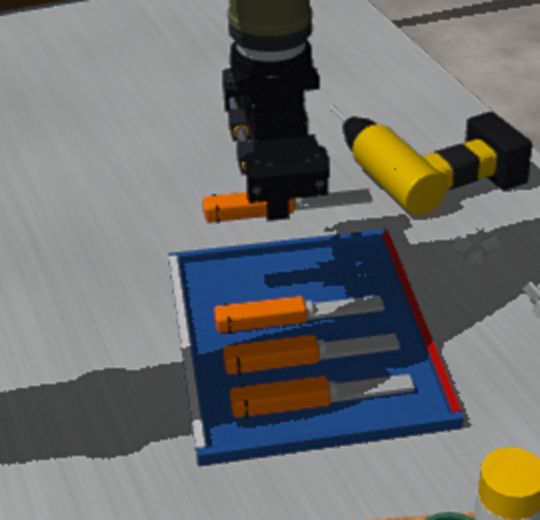

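Call:
drive_tool(increments="-2 25 1 0.3 220; 0 27 0 0 220; 0 20 0 0 220; 0 10 0 0 220; 0 5 0 0 220; 0 2 0 0 220; 0 0 0 0 220; 0 0 0 0 180; 0 0 0 0 140; 0 0 0 0 130; 0 0 0 0 130; 0 -10 0 0 130; 0 -25 0 0 130; 0 -30 0 0 130; 0 -40 0 0 130; 0 -50 0 0 108; 0 -40 0 0 108; 0 0 0 0 108")

```text
time: 71.68
position: [0.5556, 0.0308, 0.2069]
tool_rot: [-1.318, -1.037, 1.025]
ft_force: [-0.3, 0.1, -0.9]
grip_width: 0.575
```

Run:
```python
from h import *
st(); tops(.024); crop(get_image("side"),150,120,300,290,"s25",2)
```

```text
t 71.67 tcp [555.6  30.8 206.9] toolx [0.238 0.971 0.003] y [ 0.008  0.001 -1.   ] F [-0.3  0.1 -0.9] w 0.575 q [-0.01  0.13 -0.1   1.71  0.01  1.29  1.22]
c 486.8 -136.7 mean [ 486.9 -136.8] dim 22 90 ang -13.7 pca -13.5
```

View pics/s25.png

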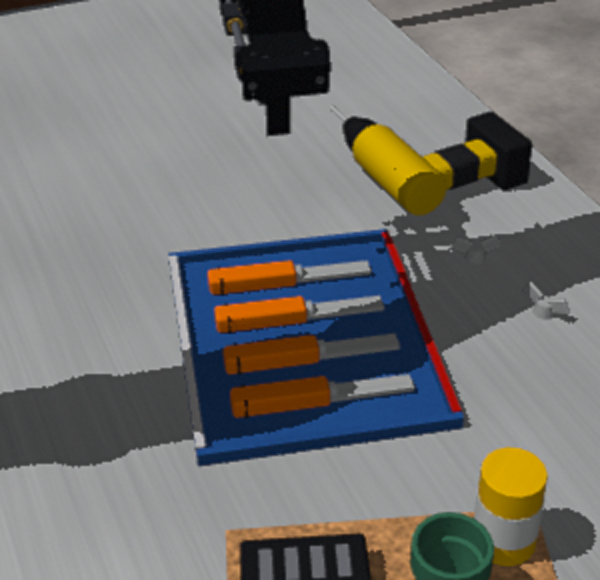

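Call:
drive_tool(increments="20 0 0 0 108; 35 0 0 0 108; 40 0 0 0 108; 40 0 5 0 108; 40 0 10 0 108; 40 0 15 0 108; 40 0 15 0 108; 40 0 15 0 108; 40 0 15 0 108; 40 0 15 0 108; 40 0 15 0 108; 40 0 15 0 108; 30 0 10 0 108; 15 0 5 0 108; 0 0 0 0 108; 0 0 0 0 108")

```text
time: 73.78
position: [0.5418, 0.5467, 0.2018]
tool_rot: [-1.315, -1.029, 1.03]
ft_force: [-0.1, -0.3, 0.8]
grip_width: 0.578
```

Run:
```python
from h import *
st(); tops(.024)
for n in("top","side"): cv2.imwrite(f"pics/{n}F.png",get_image(n)["img"][:,:,::-1])
```

```text
t 73.78 tcp [541.8 546.7 201.8] toolx [ 0.239  0.971 -0.001] y [ 0.    -0.001 -1.   ] F [-0.1 -0.3  0.8] w 0.578 q [-0.65  0.61 -0.3   1.1   0.17  1.45  0.41]
c 527.9 37.0 mean [527.4  37.1] dim 22 90 ang -14.0 pca -13.9
c 513.3 -21.3 mean [516.9 -23. ] dim 22 88 ang -13.5 pca -10.5
c 500.7 -80.2 mean [500.6 -80.3] dim 22 88 ang -13.7 pca -13.6
c 486.0 -136.7 mean [ 486.  -136.9] dim 22 88 ang -13.8 pca -13.6
```

View pics/topF.png

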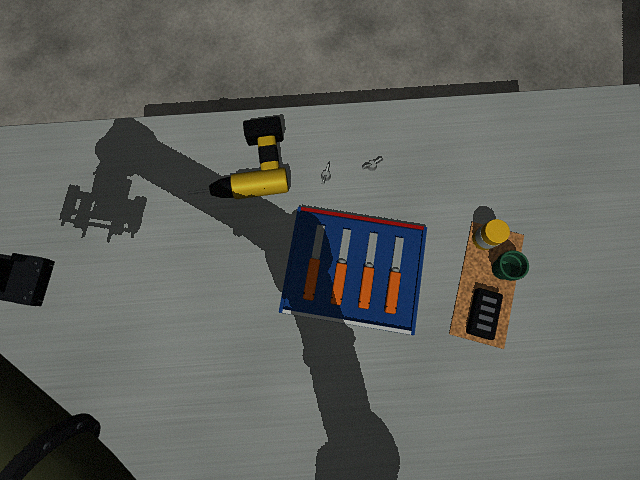

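View pics/sideF.png

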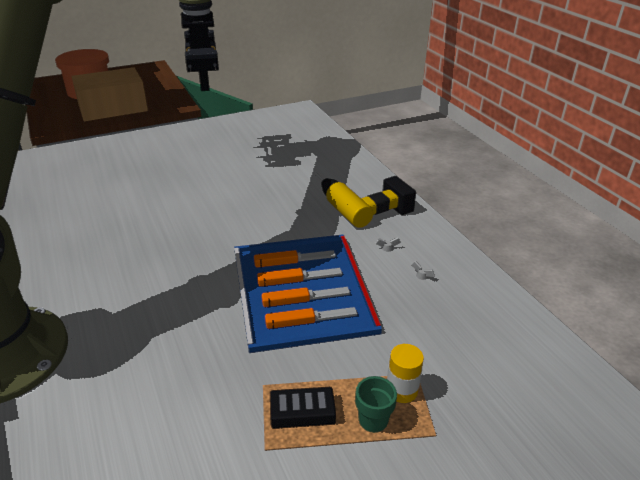

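Run:
```python
from h import *
D={n:get_image(n) for n in("top","side")}
def fill(m): 
    c,_=cv2.findContours(m.astype(np.uint8),0,2); h=np.zeros(m.shape,np.uint8); cv2.drawContours(h,[cv2.convexHull(np.vstack(c))],-1,1,-1); return h>0
d=D["side"]
m=hmask(d,(20,150,60),(30,255,255)); cs=[c for c in comps(m,30) if c[1][0]>380 and c[1][1]>340]
c=np.array([.4932,-.3507]); a=-.336; U=np.array([np.cos(a),np.sin(a)]);W=np.array([-U[1],U[0]])
r=[]
p,e=fit([(d,fill(np.any([x[0] for x in cs],axis=0)))],lambda p: rings(p[0],p[1],[(.026,.003),(.026,.087)]),[.592,-.356],[.01,.01]); r.append(("tin side",p,e))
dt=D["top"]; m=hmask(dt,(20,150,60),(30,255,255)); cs=[x for x in comps(m,100) if x[1][0]>450]
w=back(dt,cs[0][1],.087)[0][:2]; r.append(("tin top disc",w,0))
for n in D:
    m=max([x for x in comps(hmask(D[n],(65,80,10),(90,255,255)),300) if x[1][0]>340],key=lambda t:t[2][4])[0]
    p,e=fit([(D[n],fill(m))],lambda p: rings(p[0],p[1],[(.023,.003),(.027,.047),(.031,.047),(.031,.071)]),[.522,-.385],[.01,.01]); r.append(("pot "+n,p,e))
for n,p,e in r: q=p-c; print(n,p.round(4),"mat uv mm",np.round([q@U*1000,q@W*1000],1),round(e))
```

```text
tin side [ 0.5938 -0.3565] mat uv mm [96.9 27.7] 226
tin top disc [ 0.5902 -0.3536] mat uv mm [92.5 29.2] 0
pot top [ 0.522  -0.3875] mat uv mm [ 39.3 -25.2] 46
pot side [ 0.5232 -0.3858] mat uv mm [ 39.9 -23.2] 138
```

Run:
```python
from h import *
tops(.024)
print(workorder.close_job())
```

```text
c 527.9 37.0 mean [527.6  37.2] dim 22 90 ang -14.0 pca -14.0
c 513.3 -21.4 mean [517.  -23.1] dim 22 88 ang -13.5 pca -10.4
c 500.6 -80.2 mean [500.5 -80.3] dim 22 88 ang -13.7 pca -13.5
c 486.0 -136.8 mean [ 485.8 -136.8] dim 22 88 ang -14.1 pca -13.8
the job is handed in; nothing more can be done
None
```

The job is done and handed in at about 74 s. I moved the tin, then the flowerpot, then the lid onto the cork mat, and then laid all four chisels in the tray. I turned two of them half round so that every edge points to the red end.

Last checks from both cameras, with the arm clear:
- **Pot and tin:** both stand upright on the mat. The tin's foot is about 5 mm inside the mat's edge, its tightest margin.
- **Lid:** it lies flat on the mat.
- **Chisels:** they lie about 58–60 mm apart, within about 0.5° of the tray's direction. One check of chisel 3's angle read about 3° off. Its handle was partly in shadow, and its bounding box and the picture show it straight.
- **Drill and wing nuts:** both are where they were at the start.
- **Knocked chisel:** I looked for one before each pick and at the end, and saw none. No fifth chisel was visible at the start or end.

Earlier chisel outline fits were noisy, by a few degrees and a few millimetres. I took the pick positions from the handles' top faces instead, and every grip held.

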